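# Load two chip reballing jigs

## Task

Get both reballing jigs ready: lay each chip, pads up as it is, fully down in the pocket of the jig that it fits, then put over it the framed stencil that belongs to that jig, both locating holes on the jig's two dowel pins and the frame flat on its shoulders. Do not knock over the two jars of solder balls, and leave everything released and at rest.

Things in the scene. Friction and masses are not known exactly. Their poses are not given: they have to be found in the camera images.
- jig_large: Larger jig, smooth, fixed; dark base 120x64x10 mm. Origin: underside centre; x along its length, z up. Central seat, top at z 16 mm; four corner angles form a 52 mm square pocket, lead-in to 57 mm at z 22, each side open 30 mm for a finger (close them along jig y). Shoulders at x +-42, top at z 24, each with a 8 mm dowel pin, straight to z 33, cone to z 42. Takes chip_large, stencil_large.
- jig_small: Smaller jig, same make, fixed; base 102x56x10 mm. Origin: underside centre; x along its length, z up. Seat top at z 16 mm; pocket 40 mm square, lead-in to 45 mm at z 22, each side open 26 mm for a finger (close them along jig y). Shoulders at x +-33, top at z 24, each with a 8 mm dowel pin, straight to z 33, cone to z 42. Takes the small chip and the small stencil.
- chip_large: Loose chip 46x46x6 mm, 35 g: black body, green upper face with a grid of small gold pads. Lies on the bench, pads up. Origin: underside centre; z up, x and y along its sides. Any quarter turn fits the pocket. Seated in its jig, its underside is 16 mm above the bench.
- chip_small: Loose chip like the large one but 34x34x6 mm, 20 g. Lies on the bench, pads up. Origin: underside centre; z up, x and y along its sides. Any quarter turn fits the pocket. Seated in its jig, its underside is 16 mm above the bench.
- stencil_large: Loose framed stencil: dark steel frame 106x60x8 mm, 48 mm square window closed by thin perforated foil, two 12 mm locating holes right through at x +-42 mm, y 0; 100 to 160 g. Lies flat on the bench. Origin: underside centre; x along its length, z up. Grip it across its width at the middle. Either way round fits. Seated on the shoulders, its underside is 24 mm above the bench.
- stencil_small: Loose framed stencil like the large one but 88x50x8 mm, window 36 mm square, two 12 mm locating holes right through at x +-33 mm, y 0; 70 to 120 g. Lies flat on the bench. Origin: underside centre; x along its length, z up. Grip it across its width at the middle. Either way round fits. Seated on the shoulders, its underside is 24 mm above the bench.
- jar_dark: Small jar of solder balls with a black lid, 29 mm diameter, 38 mm high, standing loose behind the jigs, to the left. A computer monitor stands behind it: the right end of its screen is at about x 0.68, y 0.12 m, the left end at x 0.83, y 0.45 m, from 0.1 to 0.42 m above the bench. Origin: underside centre, z up. Not part of the job; must not be knocked over.
- jar_white: Small jar of solder balls with a white lid, 29 mm diameter, 38 mm high, standing loose behind the jigs, to the right. Origin: underside centre, z up. Not part of the job; must not be knocked over.

How it is judged:
At the end, for the whole second after the job is handed in: In each jig its own chip flat on the seat (1.5 mm in height, 5 mm in plan, 0.06 rad tilt) and its own stencil over it, flat on the shoulders with both pins through (1.5 mm in height, 5 mm in plan, 0.12 rad yaw either way round, 0.04 rad tilt); all released and at rest (horizontal distance between each of chip_large, stencil_large and jig_large below 0.005 m and z of chip_large in the frame of jig_large below 0.0175 m and angle between each of chip_large, chip_small's own z axis and vertical below 0.06 rad and horizontal distance between each of chip_small, stencil_small and jig_small below 0.005 m and z of chip_small in the frame of jig_small below 0.0175 m and z of stencil_large in the frame of jig_large below 0.0255 m and angle between the x axis of stencil_large and the x axis of jig_large, either way round below 0.12 rad and angle between each of stencil_large, stencil_small's own z axis and vertical below 0.04 rad and z of stencil_small in the frame of jig_small below 0.0255 m and angle between the x axis of stencil_small and the x axis of jig_small, either way round below 0.12 rad and linear speed of each of stencil_large, stencil_small, chip_large, chip_small below 0.02 m/s); the robot touches nothing.
It fails at once if the jar with the black lid is knocked over (angle between jar_dark's own z axis and vertical above 0.8 rad).
It fails at once if the jar with the white lid is knocked over (angle between jar_white's own z axis and vertical above 0.8 rad).
It also fails if it takes over 120 s, if anything falls off the work surface, if the arm or the gripper's body presses on something with over 40 N, if the wrist force passes 120 N, or if a joint passes its speed limit or range.

## Robot

A 6-joint arm with a two-finger parallel gripper is mounted at the origin on a cart in front of the work surface, level with it; the furniture and walls round the work are solid. World frame = base frame: x ahead of the robot, y to its left, z up, the work surface at z = 0. Lengths are in m, angles in rad, forces in N, time in s.
With the tool pointing down it reaches from about 0.3 to 0.875 m from the base axis. Payload 6.4 kg.
Tool frame: the origin (TCP) lies midway between the tips of the shut fingers; the grasp point (between the pads) lies 19 mm behind it; y points along the fingers, x is the direction in which the jaws open and shut, and the axes are right-handed (so a half turn about y gives the same grasp; the last joint's range is limited). The gripper opens to 85 mm and grips with 20 to 120 N. Pads are 22 mm wide; open, the fingers measure 114 mm over their backs; the gripper's body (76 mm by 85 mm) begins 54 mm behind the grasp point. The pads swing forward as they close: fully open they stand 13 mm farther back than shut.
Start: joints at [0.922, 0.181, 1.607, -0, 1.354, -0.206], TCP at [0.246, 0.52, 0.231] pointing down, gripper open.
Joint ranges: [-2.99, 2.99], [-0.89, 2.07], [0.3, 2.58], [-1.14, 4.28], [0, 2.63], [-3.12, 3.12]. Speed limits (rad/s): [2.57, 2.57, 3.01, 3.14, 3.14, 3.14].

## Interface

Orientations are given as a unit quaternion [w, x, y, z].
In Python, from bench import ctrl gives the robot as it stands.
- The arm moves only by the tool step_arm, never from a script. Its argument "commands" is a list of rows, each a list of 7 numbers: the turn, a rotation vector about the tool's x, y, z in units of 6 degrees (1.0 is 6 degrees), then the shift along the tool's x, y, z in units of 30 mm (1.0 is 30 mm), then the opening, from 0 (shut) to 1 (fully open). A call has 1 to 10 rows; each row shifts and turns the commanded pose from where the row before left it, along the tool's axes as they then stand; what a row does not reach is not made up. A row lasts 1/10 s, in which the tool goes at most 50 mm and 8.59 degrees, less where a joint would pass 70% of its speed; a pose out of reach is approached as far as the arm can. A call with a number of a shift or a turn outside -1 to 1 is refused whole. A call with a gripper value outside its range is refused whole. The fingers move at their own pace and stop on an object; the grip force is fixed at half the most. Time passes only in rows, so rows that do not move let the fingers close. It gives the time, the measured TCP pose, the force and the opening at its end, in the units of the state.
- ctrl.get_obs(): the state, without advancing time (a new reading comes with each control period).
- ctrl.camera(name): name is "scene" or "top" or "wrist"; returns (picture, depth): 420x560x3 uint8, blue, green, red; 420x560 float32, m along the optical axis (not along the pixel's ray), 0 where there is no reading.
- ctrl.get_calibration(name): a dict with "intrinsics" (3x3 intrinsics, pixels), "R" (3x3) and "t" (3): a world point X has camera coordinates R X + t. Camera axes: x right, y down, z forward; pixel columns grow to the right and rows downward; lengths in m; the calibration is good to about 2 mm. A picture is of the moment at which its call begins: read the wrist's pose just before it. get_calibration takes no time and is no camera call; for the wrist camera it gives the pose at the moment of the call.
- ctrl.hand_in(): hands the job in, once; it reports no verdict.
Trained networks look in the newest picture that a camera, given by its name, has taken for a name from the list of things; names that differ only in an ending like _2 or _b are one class to them, and where a whole thing is asked for, a point or a joint stands for the part that bears it (a point fixed in the world has none). Each returns a list of dicts, best first, with "p" (0 to 1); they miss things now and then, are a little off and sometimes report something else, mostly with a low value. They report only what shows in the picture. A call takes as long as a camera call.
- ctrl.boxes_of(thing, camera): "point" ([x, y, z] in m, in the coordinates of the camera as it stood for that picture, good to about 4 mm: the middle of the surface that is visible of it).
- ctrl.silhouettes(thing, camera): "pixels" (420x560 bool, what is visible of it).
The state is a dict: "time_s": time; "q": joint angles; "dq": joint speeds; "joint_efforts": joint torques, N m; "eef_pos": TCP position; "eef_rot": TCP orientation; "wrist_force": force on the tool from outside, world axes, zero at the start; "torque": the same for the moment, N m; "opening": opening from 0.0 (shut) to 1.0 (fully open).
Only numpy, scipy, OpenCV 4.12 (cv2) and the standard library are available. Lean on these libraries where they do the work, as an engineer would, in place of code of your own. Each camera call takes 0.05 s, during which the arm holds its last target.

## Working session

There is one attempt and no reset: what is moved stays moved. The work goes in short steps, Python scripts to look and compute and a tool call to move; the robot and the scene stay as the last step left them, time stands still between calls to the robot, and variables do not carry over. Pictures are saved under pics/ and viewed, and the job is handed in when it is done.

Besides the shell and the picture viewer there is one more tool, called in YAML: its name, and indented under it one key for each argument. step_arm: Moves the arm, as the interface text tells. Its arguments: {"type":"object","properties":{"commands":{"type":"array"}},"required":["commands"]}

```bash
ls; mkdir -p pics; cat > h.py <<'E'
import numpy as np, cv2
from bench import ctrl
def save(cam,name):
    im,d=ctrl.camera(cam); cv2.imwrite('pics/'+name+'.png',im); return im,d
def world(cam,u,v,z=None,depth=None,cal=None):
    c=cal or ctrl.get_calibration(cam);K=np.array(c["intrinsics"]);R=np.array(c["R"]);t=np.array(c["t"])
    ray=R.T@np.linalg.inv(K)@np.array([u,v,1.]);o=-R.T@t
    return o+ray*((z-o[2])/ray[2]) if z is not None else o+ray*depth
E
python3 - <<'E'
from h import *
for c in ("scene","top","wrist"):
    im,d=save(c,c+"0")
    cal=ctrl.get_calibration(c); print(c, -np.array(cal["R"]).T@cal["t"])
print(ctrl.get_obs())
E
```

```text
pics
scene [-0.29496422 -0.07963593  0.93581905]
top [0.28439085 0.04077751 1.46231546]
wrist [0.18646797 0.54786176 0.37298245]
{'time_s': 0.15, 'q': array([ 9.21678079e-01,  1.81354143e-01,  1.60776050e+00,  1.93564086e-05,
        1.35381566e+00, -2.06317665e-01]), 'dq': array([-0.00023495, -0.0004022 , -0.00158153, -0.00046781, -0.00148131,
        0.00165396]), 'joint_efforts': array([ 4.11407846e-04, -4.45264506e+01, -3.51692820e+01, -5.53130740e-04,
        5.93377539e-03, -3.05108233e-05]), 'eef_pos': array([0.2461017 , 0.519211  , 0.23060886]), 'eef_rot': array([-0.59743477,  0.5977534 ,  0.3775508 , -0.37844149]), 'wrist_force': array([-0.31035373, -0.96151497,  0.5727333 ]), 'torque': array([ 0.00897948, -0.01052912, -0.02865424]), 'opening': 0.9974811580685768}
```

View pics/scene0.png

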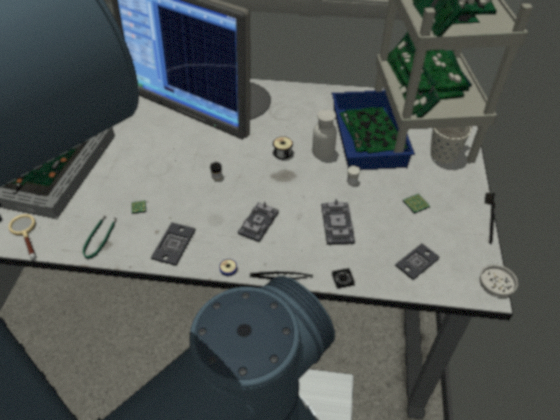

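View pics/top0.png

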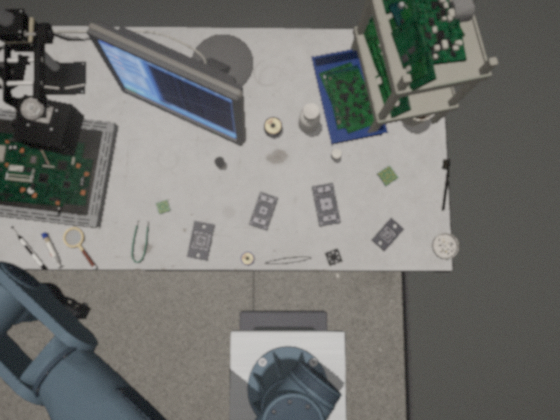

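View pics/wrist0.png

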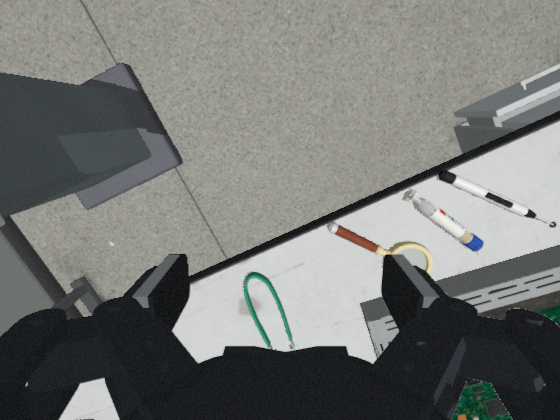

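The top view shows the jigs at (263,211) and (326,204), stencils at (201,241) and (388,234), green chips at (163,207) and (388,176), and jars at (221,162) and (337,155). Next I localize them.

```bash
cat >> h.py <<'E'
ZT=dict(jig_large=.022,jig_small=.022,chip_large=.006,chip_small=.006,stencil_large=.008,stencil_small=.008,jar_dark=.038,jar_white=.038)
def rect(cam,name,z,min_p=0.3,verbose=True,cal=None):
    out=[]
    for s in ctrl.silhouettes(name,cam)[:2]:
        m=np.array(s["pixels"]).astype(np.uint8)
        cs,_=cv2.findContours(m,cv2.RETR_EXTERNAL,cv2.CHAIN_APPROX_NONE)
        if not cs: continue
        c=max(cs,key=cv2.contourArea)[:,0,:]
        P=np.array([world(cam,u,v,z=z,cal=cal)[:2] for u,v in c])
        r=cv2.minAreaRect((P*1000).astype(np.float32))
        (cx,cy),(w,h),a=r
        if w<h: w,h,a=h,w,a+90
        a=(a+90)%180-90
        out.append((s["p"],cx,cy,w,h,a))
        if verbose: print(cam,name,"p%.2f c(%.1f,%.1f) size %.1fx%.1f long-axis yaw %.1f px(%.0f,%.0f)"%(*out[-1],c[:,0].mean(),c[:,1].mean()))
    return out
E
python3 - <<'E'
from h import *
print(ctrl.get_calibration("top")["intrinsics"],ctrl.get_calibration("wrist")["intrinsics"])
for n,z in ZT.items():
  for c in("top","scene"):
    rect(c,n,z)
print(ctrl.get_obs()["time_s"])
E
```

```text
[[510.08984082   0.         280.96995062]
 [  0.         510.08984082 200.85653876]
 [  0.           0.           1.        ]] [[321.92222029   0.         285.15205634]
 [  0.         321.92222029 205.27007005]
 [  0.           0.           1.        ]]
top jig_large p0.98 c(507.1,-105.9) size 120.5x65.2 long-axis yaw 10.8 px(325,204)
scene jig_large p0.58 c(497.3,-109.9) size 132.2x65.5 long-axis yaw 10.3 px(337,224)
top jig_small p0.66 c(507.8,-106.5) size 120.8x64.0 long-axis yaw 10.3 px(325,204)
top jig_small p0.56 c(487.0,73.3) size 99.9x54.4 long-axis yaw -18.3 px(263,210)
scene jig_small p0.96 c(478.6,65.9) size 112.2x60.2 long-axis yaw -16.3 px(258,221)
top chip_large p0.78 c(595.6,-287.3) size 49.2x47.8 long-axis yaw -56.3 px(386,175)
scene chip_large p0.81 c(595.5,-293.3) size 53.7x51.0 long-axis yaw -54.0 px(416,202)
top chip_small p0.67 c(499.2,362.2) size 31.5x31.5 long-axis yaw 19.1 px(162,206)
top chip_small p0.55 c(595.2,-287.8) size 46.6x43.7 long-axis yaw -57.8 px(387,175)
scene chip_small p0.50 c(497.2,358.5) size 38.5x33.0 long-axis yaw 18.0 px(138,206)
scene stencil_large p0.67 c(399.9,247.8) size 114.1x66.6 long-axis yaw -9.7 px(172,243)
top stencil_small p0.57 c(422.9,-283.6) size 88.1x50.3 long-axis yaw -42.0 px(387,233)
scene stencil_small p0.56 c(421.6,-286.7) size 94.8x53.1 long-axis yaw -42.5 px(416,261)
top jar_dark p0.66 c(623.7,199.2) size 31.2x24.3 long-axis yaw 45.0 px(219,162)
scene jar_dark p0.62 c(610.6,191.3) size 64.3x29.3 long-axis yaw 12.4 px(216,170)
top jar_white p0.58 c(649.9,-133.9) size 31.5x26.5 long-axis yaw -44.6 px(335,154)
scene jar_white p0.77 c(638.9,-137.9) size 63.1x31.3 long-axis yaw 1.6 px(352,174)
0.95
```

```bash
cat >> h.py <<'E'
from scipy.spatial.transform import Rotation as Ro
def pose(o=None):
    o=o or ctrl.get_obs(); w,x,y,z=o["eef_rot"]; return np.array(o["eef_pos"]),Ro.from_quat([x,y,z,w]).as_matrix()
def to(x,y,z,jaw):
    """deltas in units: jaw yaw in deg (mod 180 nearest)"""
    p,R=pose(); th=np.degrees(np.arctan2(R[1,0],R[0,0])); d=(jaw-th+90)%180-90
    t=np.array([x,y,z])-p; 
    L=R.T@t
    th2=np.radians(th+d); X=np.array([np.cos(th2),np.sin(th2),0]);Z=np.array([-np.sin(th2),np.cos(th2),0])
    tilt=R.T@np.cross(R[:,1],[0,0,-1])
    print("now",p.round(4),"yaw %.1f"%th,"q6 %.2f"%ctrl.get_obs()["q"][5],"| turn units y: %.2f (or %.2f)"%(-d/6,(-d+180*np.sign(d))/6),"tilt fix units",np.degrees(tilt).round(2)/6)
    print(" shift before turn: x %.2f y %.2f z %.2f ; after turn: x %.2f y %.2f z %.2f"%(*(L/.03),X@t/.03,-t[2]/.03,Z@t/.03))
E
python3 - <<'E'
from h import *
p,R=pose();print(R.round(3))
c=ctrl.get_calibration("wrist");Rc=np.array(c["R"]);o=-Rc.T@c["t"]
print("cam offset in tool mm",(R.T@(o-p)*1000).round(1),"cam axes in tool (cols)",(R.T@Rc.T).round(3))
to(.4992,.3622,.2,19)
E
```

```text
[[ 0.428  0.    -0.904]
 [ 0.904  0.     0.428]
 [ 0.    -1.    -0.   ]]
cam offset in tool mm [ 1.000e-01 -1.424e+02  6.620e+01] cam axes in tool (cols) [[ 1.     0.001 -0.001]
 [ 0.001 -0.262  0.965]
 [ 0.001 -0.965 -0.262]]
now [0.2464 0.5196 0.2313] yaw 64.6 q6 -0.21 | turn units y: 7.60 (or -22.40) tilt fix units [ 0. -0.  0.]
 shift before turn: x -1.13 y 1.04 z -9.86 ; after turn: x 6.26 y 1.04 z -7.70
```

step_arm:
  commands:
    - [0,0.95,0,-0.1,0.3,-1,1]
    - [0,0.95,0,0,0.3,-1,1]
    - [0,0.95,0,0,0.3,-1,1]
    - [0,0.95,0,0,0.3,-1,1]
    - [0,0.95,0,0,0.3,-1,1]
    - [0,0.95,0,0,0.3,-1,1]
    - [0,0.95,0,0,0.3,-1,1]
    - [0,0.95,0,0,0.3,-1,1]
    - [0,0,0,0,0.3,0,1]
    - [0,0,0,0,0,0,1]

```text
time_s: 1.95
eef_pos: [0.4089, 0.3499, 0.1491]
eef_rot: [-0.697, 0.698, 0.116, -0.118]
wrist_force: [-0.8, 0.8, -0.1]
opening: 0.996
```

```bash
python3 - <<'E'
from h import *
to(.4992,.3622,.14,19)
E
```

```text
now [0.4089 0.3499 0.1491] yaw 19.0 q6 0.16 | turn units y: -0.00 (or 30.00) tilt fix units [ 0.         -0.         -0.02333333]
 shift before turn: x 2.98 y 0.29 z -0.59 ; after turn: x 2.98 y 0.30 z -0.59
```

step_arm:
  commands:
    - [0,0,0,1,0.1,-0.2,1]
    - [0,0,0,1,0.1,-0.2,1]
    - [0,0,0,1,0.1,-0.2,1]
    - [0,0,0,0,0,0,1]
    - [0,0,0,0,0,0,1]

```text
time_s: 2.45
eef_pos: [0.4999, 0.3638, 0.1411]
eef_rot: [0.697, -0.697, -0.117, 0.118]
wrist_force: [-0.7, 0.6, 0.2]
opening: 0.998
```

```bash
python3 - <<'E'
from h import *
save("wrist","w1")
rect("wrist","chip_small",.006)
to(.4992,.3622,.14,19)
E
```

```text
wrist chip_small p0.55 c(498.3,359.9) size 33.9x33.9 long-axis yaw -70.8 px(283,198)
now [0.4991 0.3636 0.1413] yaw 19.1 q6 0.10 | turn units y: 0.02 (or -29.98) tilt fix units [-0.00166667  0.         -0.00833333]
 shift before turn: x -0.01 y 0.04 z -0.05 ; after turn: x -0.01 y 0.04 z -0.05
```

View pics/w1.png

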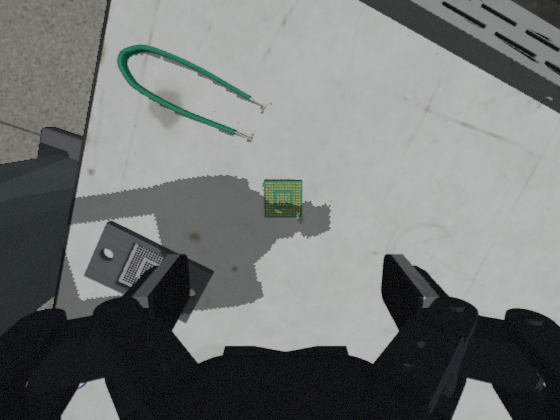

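The wrist view shows chip_small at (283,198) with clear bench around it, measuring 33.9 mm, so the fix is good. I'll go down with the jaws partly closed.

```bash
python3 - <<'E'
from h import *
to(.4983,.3599,.0015,19.2)
E
```

```text
now [0.4991 0.3636 0.1413] yaw 19.1 q6 0.10 | turn units y: -0.01 (or 29.99) tilt fix units [-0.00166667  0.         -0.00833333]
 shift before turn: x -0.06 y 4.66 z -0.11 ; after turn: x -0.06 y 4.66 z -0.11
```

step_arm:
  commands:
    - [0,0,0,-0.06,0.8,-0.11,0.65]
    - [0,0,0,0,0.9,0,0.65]
    - [0,0,0,0,0.9,0,0.65]
    - [0,0,0,0,0.8,0,0.65]
    - [0,0,0,0,0.5,0,0.65]
    - [0,0,0,0,0.3,0,0.65]
    - [0,0,0,0,0,0,0.65]
    - [0,0,0,0,0,0,0.65]

```text
time_s: 3.35
eef_pos: [0.5003, 0.3597, 0.0163]
eef_rot: [0.697, -0.697, -0.117, 0.117]
wrist_force: [1.0, -0.6, -0.1]
opening: 0.652
```

```bash
python3 - <<'E'
from h import *
to(.4983,.3599,.0015,19.2)
im,d=save("wrist","w2")
E
```

```text
now [0.5003 0.3597 0.0163] yaw 19.0 q6 0.10 | turn units y: -0.03 (or 29.97) tilt fix units [-0.00166667 -0.          0.01333333]
 shift before turn: x -0.06 y 0.49 z 0.03 ; after turn: x -0.06 y 0.49 z 0.03
```

View pics/w2.png

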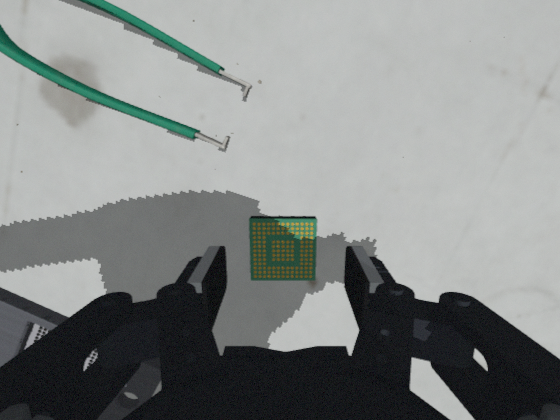

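The chip is centred between the jaws at (283,249). I'll check the tool-relative offset and finger tips using depth.

```bash
cat >> h.py <<'E'
def rel(name,z,p=None):
    """rect of object in tool frame (mm; x jaw, z lateral) from wrist cam"""
    for (pp,cx,cy,w,h,a) in rect("wrist",name,z):
        P,R=pose(); t=np.array([cx/1e3,cy/1e3,z])-P
        print("   rel tool units x %.3f y %.3f z %.3f"%tuple(R.T@t/.03), "mm",(R.T@t*1000).round(1),"tcp",P.round(4))
E
python3 - <<'E'
from h import *
rel("chip_small",.006)
for i in range(4):print(pose()[0].round(4), ctrl.camera("wrist")[1].shape)
E
```

```text
wrist chip_small p0.75 c(499.3,360.8) size 36.3x34.9 long-axis yaw -70.9 px(283,248)
   rel tool units x -0.036 y 0.358 z 0.049 mm [-1.1 10.7  1.5] tcp [0.5008 0.3598 0.0167]
[0.5008 0.3598 0.0167] (420, 560)
[0.5007 0.3597 0.0167] (420, 560)
[0.5006 0.3596 0.0165] (420, 560)
[0.5005 0.3595 0.0163] (420, 560)
```

step_arm:
  commands:
    - [0,0,0,-0.03,0.25,0.04,0.6]
    - [0,0,0,0,0.15,0,0.55]
    - [0,0,0,0,0.08,0,0.52]
    - [0,0,0,0,0,0,0.52]
    - [0,0,0,0,0,0,0.52]

```text
time_s: 4.15
eef_pos: [0.4985, 0.36, 0.0007]
eef_rot: [-0.697, 0.697, 0.117, -0.117]
wrist_force: [-0.3, -0.2, -1.1]
opening: 0.521
```

```bash
python3 - <<'E'
from h import *
rel("chip_small",.006)
im,d=save("wrist","w3")
c=ctrl.get_calibration("wrist")
for u,v in [(225,260),(222,270),(345,260),(350,270)]: print(u,v,world("wrist",u,v,depth=d[v,u]))
E
```

```text
wrist chip_small p0.65 c(495.0,367.5) size 31.8x30.6 long-axis yaw -71.4 px(283,248)
   rel tool units x -0.035 y -0.172 z 0.274 mm [-1.  -5.2  8.2] tcp [0.4986 0.3601 0.0008]
225 260 [0.47226907 0.36215042 0.02317232]
222 270 [0.47268408 0.3619462  0.03140509]
345 260 [0.51800675 0.37837306 0.02396782]
350 270 [0.51838857 0.37836524 0.03253389]
```

View pics/w3.png

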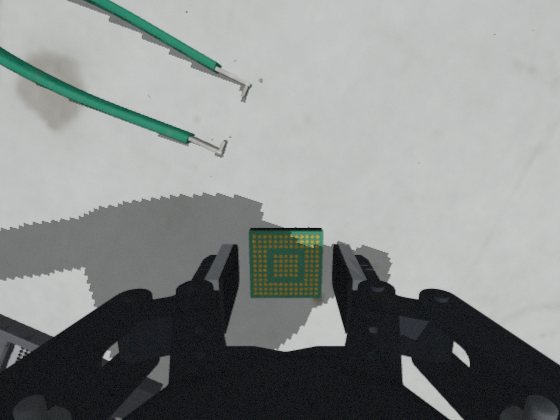

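step_arm:
  commands:
    - [0,0,0,0,0,0,0.3]
    - [0,0,0,0,0,0,0.3]
    - [0,0,0,0,0,0,0.3]
    - [0,0,0,0,0,0,0.3]
    - [0,0,0,0,-0.2,0,0.3]
    - [0,0,0,0,-0.6,0,0.3]
    - [0,0,0,0,-1,0,0.3]
    - [0,0,0,0,-1,0,0.3]
    - [0,0,0,0,-0.9,0,0.3]
    - [0,0,0,0,0,0,0.3]

```text
time_s: 5.25
eef_pos: [0.5011, 0.3613, 0.1166]
eef_rot: [0.698, -0.697, -0.12, 0.114]
wrist_force: [0.9, 0.4, -0.3]
opening: 0.363
```

```bash
python3 - <<'E'
from h import *
save("wrist","w4"); rel("chip_small",.11)
to(.487,.0733,.13,72.5)
E
```

```text
wrist chip_small p0.77 c(499.5,358.2) size 36.7x35.1 long-axis yaw -70.9 px(285,261)
   rel tool units x 0.007 y 0.077 z -0.071 mm [ 0.2  2.3 -2.1] tcp [0.4986 0.3601 0.1123]
now [0.4986 0.3601 0.1123] yaw 19.0 q6 0.10 | turn units y: -8.91 (or 21.09) tilt fix units [-0.         -0.          0.00833333]
 shift before turn: x -3.48 y -0.59 z -8.91 ; after turn: x -9.24 y -0.59 z -2.51
```

View pics/w4.png

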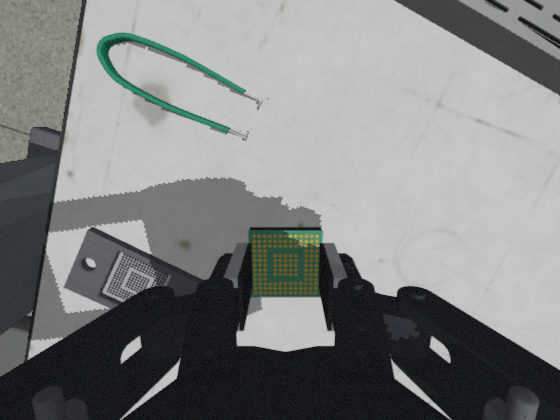

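Chip_small is held level at (285,263), with its centre about 1.5 mm toward +z of the tool. Next I move near jig_small to view it.

step_arm:
  commands:
    - [0,-0.9,0,0,-0.2,-1,0.3]
    - [0,-0.9,0,0,-0.2,-1,0.3]
    - [0,-0.9,0,0,-0.2,-1,0.3]
    - [0,-0.9,0,-0.3,-0.2,-1,0.3]
    - [0,-0.9,0,-0.5,-0.2,-1,0.3]
    - [0,-0.9,0,-0.7,-0.2,-0.8,0.3]
    - [0,-0.9,0,-0.8,0,-0.6,0.3]
    - [0,-0.9,0,-0.8,0,-0.4,0.3]
    - [0,-0.9,0,-0.8,0,-0.2,0.3]
    - [0,-0.8,0,-0.8,0,0,0.3]

```text
time_s: 6.35
eef_pos: [0.5361, 0.0802, 0.1459]
eef_rot: [0.571, -0.569, -0.418, 0.42]
wrist_force: [0.2, 0.6, -0.7]
opening: 0.368
```

```bash
python3 - <<'E'
from h import *
to(.544,.055,.145,72.5)
E
```

```text
now [0.5361 0.0802 0.1459] yaw 72.6 q6 -1.34 | turn units y: 0.02 (or -29.98) tilt fix units [-0.03166667  0.         -0.00833333]
 shift before turn: x -0.72 y 0.03 z -0.50 ; after turn: x -0.72 y 0.03 z -0.50
```

step_arm:
  commands:
    - [0,0,0,-0.72,0,-0.5,0.3]
    - [0,0,0,0,0,0,0.3]
    - [0,0,0,0,0,0,0.3]

```text
time_s: 6.65
eef_pos: [0.5443, 0.0561, 0.1463]
eef_rot: [0.572, -0.57, -0.417, 0.418]
wrist_force: [0.7, 0.4, 0.1]
opening: 0.369
```

```bash
python3 - <<'E'
from h import *
im,d=save("wrist","w5"); rel("jig_small",.010)
im,d=ctrl.camera("wrist")
print(ctrl.get_obs()["q"])
E
```

```text
wrist jig_small p0.95 c(488.8,71.4) size 102.7x56.9 long-axis yaw -18.5 px(282,125)
   rel tool units x -0.102 y 4.565 z 1.901 mm [ -3.1 136.9  57. ] tcp [0.5444 0.057  0.1468]
[-1.12233945e-01  2.12929109e-01  1.75031002e+00  2.66079505e-04
  1.18010747e+00 -1.37726085e+00]
```

View pics/w5.png

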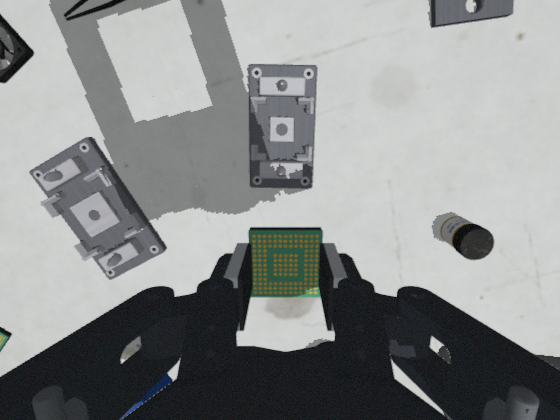

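Jig_small is in view, with the pocket centre at (282,129). Jig_large is at (96,208). I'll cross-check the centre using the seat square.

```bash
python3 - <<'E'
from h import *
for u,v,z in [(282,129,.016),(96,214,.016),(282,84,.042),(281,170,.042),(256.5,72.5,.010),(309.5,72.5,.01),(308.5,181,.01),(256.5,181,.01)]: print(u,v,world("wrist",u,v,z=z).round(4))
im=cv2.imread("pics/w5.png"); cv2.imwrite("pics/w5c.png",cv2.resize(im[50:290,20:330],None,fx=2.4,fy=2.4,interpolation=cv2.INTER_CUBIC))
E
```

```text
282 129 [0.4889 0.072  0.016 ]
96 214 [ 0.5093 -0.1076  0.016 ]
282 84 [0.458  0.0821 0.042 ]
281 170 [0.5174 0.0624 0.042 ]
256.5 72.5 [0.4404 0.0656 0.01  ]
309.5 72.5 [0.4533 0.1066 0.01  ]
308.5 181 [0.5386 0.0806 0.01  ]
256.5 181 [0.5248 0.0369 0.01  ]
```

View pics/w5c.png

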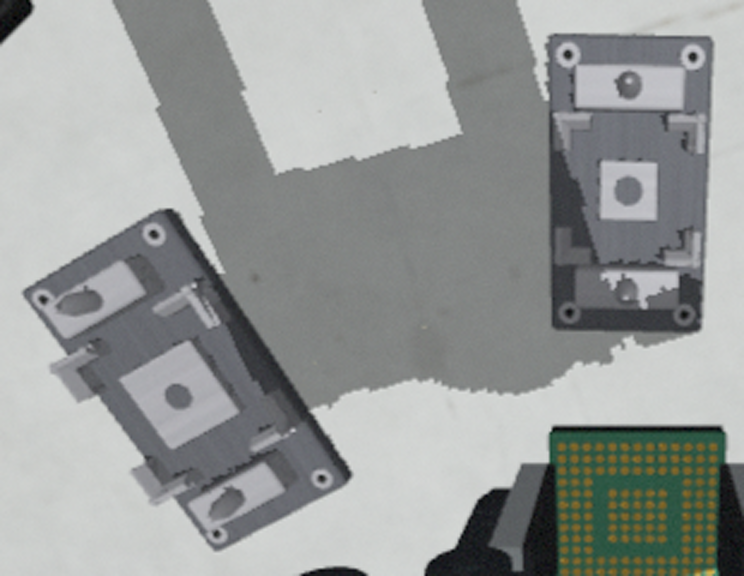

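```bash
python3 - <<'E'
from h import *
ctrl.camera("wrist"); p,R=pose(); rel("chip_small",p[2]+.0055)
to(.4904,.0715,.05,71.6)
E
```

```text
wrist chip_small p0.97 c(543.6,57.9) size 34.8x33.2 long-axis yaw -17.4 px(286,261)
   rel tool units x 0.008 y -0.178 z 0.049 mm [ 0.3 -5.3  1.5] tcp [0.5449 0.0572 0.1475]
now [0.5449 0.0572 0.1475] yaw 72.5 q6 -1.38 | turn units y: 0.15 (or -29.85) tilt fix units [-0.00833333  0.         -0.        ]
 shift before turn: x -0.09 y 3.25 z 1.87 ; after turn: x -0.12 y 3.25 z 1.87
```

step_arm:
  commands:
    - [0,0.15,0,-0.12,0,0.87,0.3]
    - [0,0,0,0,0.6,1,0.3]
    - [0,0,0,0,1,0,0.3]
    - [0,0,0,0,1,0,0.3]
    - [0,0,0,0,0.5,0,0.3]
    - [0,0,0,0,0,0,0.3]
    - [0,0,0,0,0,0,0.3]

```text
time_s: 7.6
eef_pos: [0.491, 0.0707, 0.0552]
eef_rot: [0.574, -0.574, -0.413, 0.413]
wrist_force: [0.6, -0.6, 0.3]
opening: 0.37
```

```bash
python3 - <<'E'
from h import *
im,d=save("wrist","w6");to(.4904,.0715,.017,71.6)
E
```

```text
now [0.4916 0.0705 0.0558] yaw 71.6 q6 -1.35 | turn units y: -0.01 (or 29.99) tilt fix units [0.01333333 0.         0.00333333]
 shift before turn: x 0.02 y 1.29 z 0.05 ; after turn: x 0.02 y 1.29 z 0.05
```

View pics/w6.png

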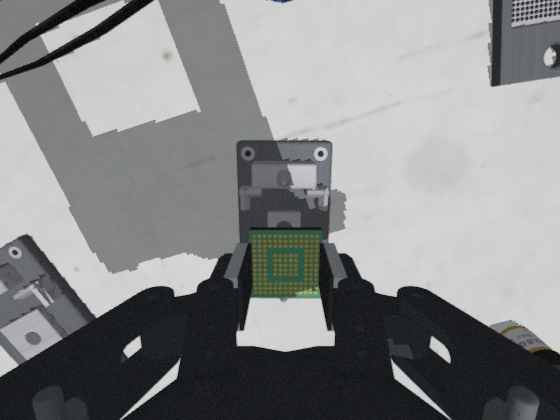

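Aligned over the jig. The held chip at (286,262) lies on the jig's axis. Lowering now.

step_arm:
  commands:
    - [0,0,0,0.02,0.4,0.05,0.3]
    - [0,0,0,0,0.4,0,0.3]
    - [0,0,0,0,0.3,0,0.3]
    - [0,0,0,0,0.15,0,0.3]
    - [0,0,0,0,0,0,0.3]
    - [0,0,0,0,0,0,0.3]

```text
time_s: 8.25
eef_pos: [0.4901, 0.0713, 0.0175]
eef_rot: [-0.574, 0.574, 0.413, -0.413]
wrist_force: [-0.2, 0.3, 4.7]
opening: 0.367
```

```bash
python3 - <<'E'
from h import *
im,d=save("wrist","w7");to(.4904,.0715,.017,71.6)
E
```

```text
now [0.49   0.0713 0.0175] yaw 71.5 q6 -1.34 | turn units y: -0.01 (or 29.99) tilt fix units [ 0.005      -0.          0.00166667]
 shift before turn: x 0.01 y 0.02 z -0.01 ; after turn: x 0.01 y 0.02 z -0.01
```

View pics/w7.png

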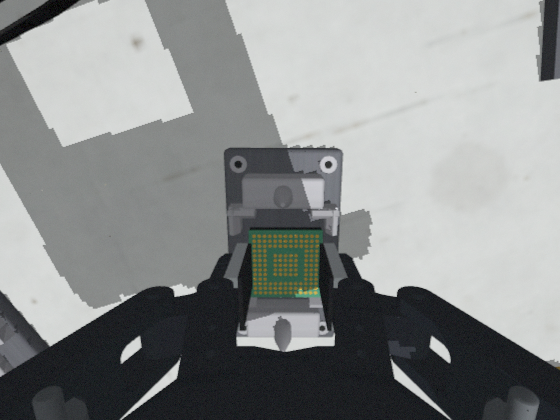

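It is in the pocket with light contact (4.7 N). Releasing.

step_arm:
  commands:
    - [0,0,0,0,0,0,0.45]
    - [0,0,0,0,0,0,0.5]
    - [0,0,0,0,0,0,0.55]
    - [0,0,0,0,0,0,0.55]
    - [0,0,0,0,-0.4,0,0.55]
    - [0,0,0,0,-1,0,0.6]
    - [0,0,0,0,-1,0,0.7]
    - [0,0,0,0,-1,0,0.8]
    - [0,0,0,0,-1,0,1]
    - [0,0,0,0,0,0,1]

```text
time_s: 9.3
eef_pos: [0.4928, 0.0712, 0.1548]
eef_rot: [-0.572, 0.576, 0.416, -0.411]
wrist_force: [0.1, -0.3, 1.0]
opening: 0.997
```

```bash
python3 - <<'E'
from h import *
im,d=save("wrist","w8");rel("chip_small",.022); rel("jig_small",.010);to(.4229,-.2836,.15,48)
cv2.imwrite("pics/w8c.png",cv2.resize(im[100:380,150:430],None,fx=2,fy=2,interpolation=cv2.INTER_CUBIC))
E
```

```text
wrist chip_small p0.57 c(485.5,72.2) size 35.3x33.9 long-axis yaw -18.4 px(284,191)
   rel tool units x -0.024 y 4.289 z 0.170 mm [ -0.7 128.7   5.1] tcp [0.4902 0.0714 0.1507]
wrist jig_small p0.64 c(482.0,71.9) size 100.1x55.1 long-axis yaw -18.2 px(283,184)
wrist jig_small p0.54 c(488.5,-109.1) size 91.1x77.7 long-axis yaw 10.9 px(102,249)
   rel tool units x -0.061 y 4.649 z 0.237 mm [ -1.8 139.5   7.1] tcp [0.4893 0.0714 0.1495]
   rel tool units x -5.717 y 4.649 z -1.880 mm [-171.5  139.5  -56.4] tcp [0.4893 0.0714 0.1495]
now [0.4893 0.0714 0.1495] yaw 71.5 q6 -1.34 | turn units y: 3.92 (or -26.08) tilt fix units [ 0. -0.  0.]
 shift before turn: x -11.92 y -0.02 z -1.65 ; after turn: x -10.27 y -0.02 z -6.27
```

View pics/w8c.png

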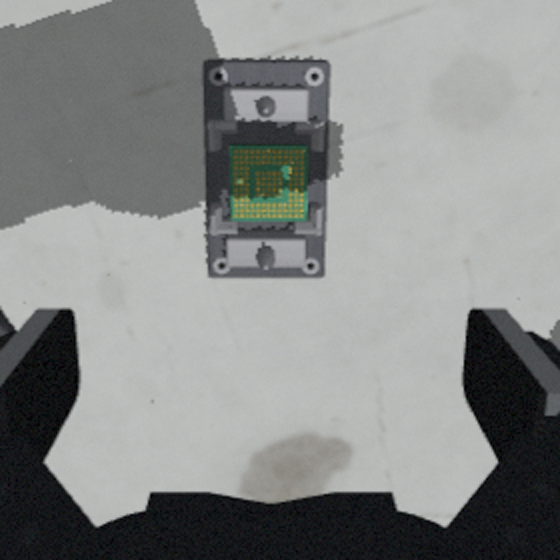

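Chip_small lies square and centred in its pocket. On to stencil_small.

step_arm:
  commands:
    - [0,0.98,0,-1,0,-0.4,1]
    - [0,0.98,0,-1,0,-0.5,1]
    - [0,0.98,0,-1,0,-0.6,1]
    - [0,0.98,0,-1,0,-0.6,1]
    - [0,0,0,-1,0,-0.7,1]
    - [0,0,0,-1,0,-0.7,1]
    - [0,0,0,-1,0,-0.7,1]
    - [0,0,0,-1,0,-0.7,1]
    - [0,0,0,-1,0,-0.5,1]
    - [0,0,0,-0.8,0,0,1]

```text
time_s: 10.45
eef_pos: [0.4464, -0.2617, 0.148]
eef_rot: [0.647, -0.646, -0.287, 0.288]
wrist_force: [0.3, -0.3, 0.1]
opening: 1.0
```

```bash
python3 - <<'E'
from h import *
to(.4229,-.2836,.15,48)
E
```

```text
now [ 0.4464 -0.2617  0.148 ] yaw 47.9 q6 -1.60 | turn units y: -0.01 (or 29.99) tilt fix units [-0.01666667  0.         -0.00166667]
 shift before turn: x -1.07 y -0.07 z 0.09 ; after turn: x -1.07 y -0.07 z 0.09
```

step_arm:
  commands:
    - [0,0,0,-1,0,0,1]
    - [0,0,0,-0.05,0,0.1,1]
    - [0,0,0,0,0,0,1]
    - [0,0,0,0,0,0,1]

```text
time_s: 10.85
eef_pos: [0.4239, -0.2803, 0.1487]
eef_rot: [0.646, -0.645, -0.288, 0.288]
wrist_force: [0.0, 0.4, -0.0]
opening: 0.996
```

```bash
python3 - <<'E'
from h import *
im,d=save("wrist","w9");rel("stencil_small",.008)
E
```

```text
wrist stencil_small p0.79 c(423.1,-286.6) size 88.7x50.0 long-axis yaw -42.1 px(279,195)
wrist stencil_small p0.66 c(511.0,-107.7) size 130.1x70.7 long-axis yaw 10.6 px(499,133)
   rel tool units x -0.188 y 4.701 z -0.113 mm [ -5.6 141.   -3.4] tcp [ 0.4243 -0.2803  0.149 ]
   rel tool units x 6.208 y 4.704 z 1.692 mm [186.2 141.1  50.8] tcp [ 0.4243 -0.2803  0.149 ]
```

View pics/w9.png

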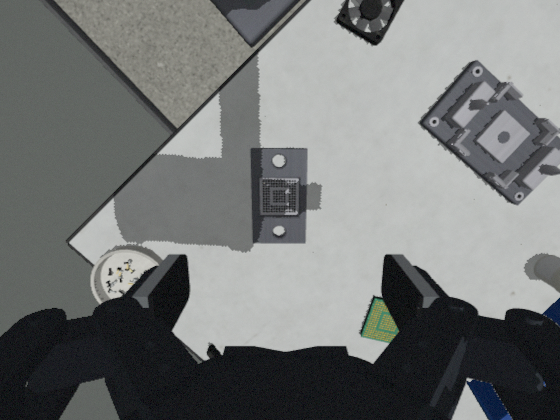

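Stencil_small is at (279,196), 88.7x50 mm. Descending to grip it across the width.

step_arm:
  commands:
    - [0,0,0,-0.19,0.8,-0.11,0.85]
    - [0,0,0,0,1,0,0.85]
    - [0,0,0,0,1,0,0.85]
    - [0,0,0,0,1,0,0.8]
    - [0,0,0,0,0.5,0,0.76]
    - [0,0,0,0,0.2,0,0.74]
    - [0,0,0,0,0,0,0.74]
    - [0,0,0,0,0,0,0.74]
    - [0,0,0,0,0,0,0.74]

```text
time_s: 11.85
eef_pos: [0.4235, -0.2883, 0.0156]
eef_rot: [-0.645, 0.647, 0.288, -0.288]
wrist_force: [0.1, 0.0, -0.7]
opening: 0.738
```

```bash
python3 - <<'E'
from h import *
im,d=save("wrist","w10");rel("stencil_small",.008)
to(.4231,-.2866,-.001,47.9)
E
```

```text
wrist stencil_small p0.64 c(421.6,-285.9) size 89.1x49.8 long-axis yaw -42.1 px(286,242)
   rel tool units x 0.022 y 0.247 z 0.092 mm [0.6 7.4 2.8] tcp [ 0.4232 -0.2882  0.0154]
now [ 0.4232 -0.2882  0.0154] yaw 48.0 q6 -1.67 | turn units y: 0.02 (or -29.98) tilt fix units [ 0.01833333  0.         -0.00166667]
 shift before turn: x 0.04 y 0.55 z 0.04 ; after turn: x 0.04 y 0.55 z 0.04
```

View pics/w10.png

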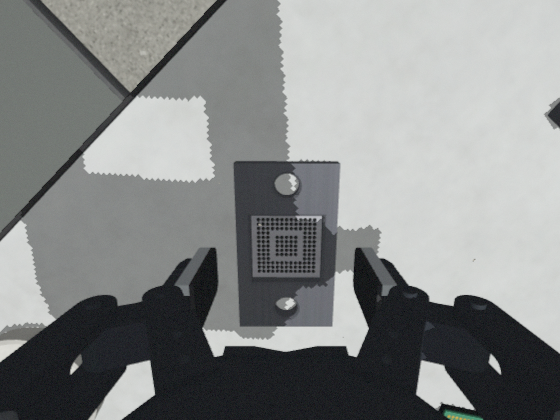

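step_arm:
  commands:
    - [0,0,0,0.02,0.25,0.08,0.72]
    - [0,0,0,0,0.2,0,0.7]
    - [0,0,0,0,0.08,0,0.7]
    - [0,0,0,0,0,0,0.7]
    - [0,0,0,0,0,0,0.5]
    - [0,0,0,0,0,0,0.5]
    - [0,0,0,0,0,0,0.5]
    - [0,0,0,0,0,0,0.5]

```text
time_s: 12.75
eef_pos: [0.4215, -0.2858, -0.0013]
eef_rot: [-0.646, 0.646, 0.288, -0.288]
wrist_force: [0.5, 0.5, 0.8]
opening: 0.558
```

```bash
python3 - <<'E'
from h import *
im,d=save("wrist","w11");rel("stencil_small",.008)
E
```

```text
wrist stencil_small p0.67 c(421.7,-285.6) size 87.3x50.2 long-axis yaw -42.0 px(286,258)
   rel tool units x 0.012 y -0.309 z -0.003 mm [ 0.3 -9.3 -0.1] tcp [ 0.4215 -0.2859 -0.0013]
```

View pics/w11.png

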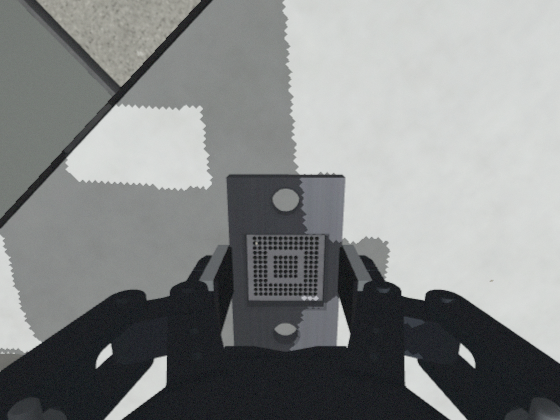

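The stencil is gripped centrally, with holes at (286,200) and (286,330). Lifting and carrying it to jig_small.

step_arm:
  commands:
    - [0,0,0,0,-0.3,0,0.5]
    - [0,0,0,0,-0.8,0,0.5]
    - [0,0,0,0,-1,0,0.5]
    - [0,0,0,0,-1,0,0.5]
    - [0,0,0,0,-0.9,0,0.5]
    - [0,0,0,0,-0.3,0,0.5]
    - [0,0,0,0,0,0,0.5]
    - [0,0,0,0,0,0,0.5]

```text
time_s: 13.65
eef_pos: [0.4206, -0.285, 0.1264]
eef_rot: [0.647, -0.645, -0.287, 0.288]
wrist_force: [-0.9, 0.9, -1.3]
opening: 0.561
```

```bash
python3 - <<'E'
from h import *
im,d=save("wrist","w12");p,R=pose();rel("stencil_small",p[2]+.009)
to(.489,.072,.13,71.6)
E
```

```text
wrist stencil_small p0.70 c(420.4,-284.6) size 87.3x50.3 long-axis yaw -42.1 px(285,258)
   rel tool units x 0.003 y -0.306 z -0.001 mm [ 0.1 -9.2 -0. ] tcp [ 0.4203 -0.2847  0.1257]
now [ 0.4203 -0.2847  0.1257] yaw 48.0 q6 -1.67 | turn units y: -3.93 (or 26.07) tilt fix units [-0.03166667 -0.          0.00333333]
 shift before turn: x 10.37 y -0.12 z 6.25 ; after turn: x 12.00 y -0.14 z 1.58
```

View pics/w12.png

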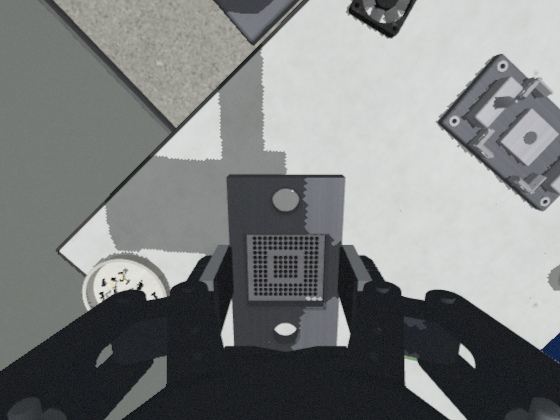

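step_arm:
  commands:
    - [0,-0.98,0,1,-0.2,0,0.5]
    - [0,-0.98,0,1,-0.2,0,0.5]
    - [0,-0.98,0,1,-0.2,0,0.5]
    - [0,-0.98,0,1,0,0,0.5]
    - [0,0,0,1,0,0,0.5]
    - [0,0,0,1,0,0,0.5]
    - [0,0,0,1,0,0,0.5]
    - [0,0,0,1,0,0,0.5]
    - [0,0,0,1,0,0,0.5]
    - [0,0,0,1,0,0,0.5]

```text
time_s: 14.75
eef_pos: [0.5428, -0.0137, 0.1438]
eef_rot: [0.575, -0.573, -0.413, 0.414]
wrist_force: [0.6, -0.6, -1.4]
opening: 0.563
```

```bash
python3 - <<'E'
from h import *
to(.555,.050,.145,71.6)
E
```

```text
now [ 0.5428 -0.0137  0.1438] yaw 71.5 q6 -1.49 | turn units y: -0.01 (or 29.99) tilt fix units [-0.02833333 -0.         -0.00333333]
 shift before turn: x 2.14 y -0.04 z 0.29 ; after turn: x 2.14 y -0.04 z 0.28
```

step_arm:
  commands:
    - [0,0,0,0.8,0,0.15,0.5]
    - [0,0,0,0.8,0,0.13,0.5]
    - [0,0,0,0.3,0,0,0.5]
    - [0,0,0,0,0,0,0.5]
    - [0,0,0,0,0,0,0.5]

```text
time_s: 15.25
eef_pos: [0.5532, 0.041, 0.1447]
eef_rot: [0.574, -0.574, -0.413, 0.414]
wrist_force: [-0.1, 0.4, 0.1]
opening: 0.559
```

```bash
python3 - <<'E'
from h import *
im,d=save("wrist","w13");p,R=pose();rel("jig_small",.010);rel("chip_small",.022);rel("stencil_small",p[2]+.009)
E
```

```text
wrist jig_small p0.98 c(489.0,70.2) size 103.0x56.4 long-axis yaw -19.1 px(295,108)
   rel tool units x 0.256 y 4.506 z 2.344 mm [  7.7 135.2  70.3] tcp [0.5533 0.0406 0.1451]
wrist chip_small p0.63 c(490.5,71.1) size 34.4x34.0 long-axis yaw -18.5 px(296,113)
   rel tool units x 0.298 y 4.110 z 2.309 mm [  8.9 123.3  69.3] tcp [0.5534 0.0406 0.1453]
wrist stencil_small p0.81 c(554.0,40.7) size 87.7x50.3 long-axis yaw -18.7 px(285,258)
wrist stencil_small p0.65 c(489.9,66.0) size 49.0x26.8 long-axis yaw -18.7 px(295,108)
   rel tool units x 0.008 y -0.286 z -0.015 mm [ 0.2 -8.6 -0.4] tcp [0.5535 0.0407 0.1454]
   rel tool units x 0.127 y -0.285 z 2.279 mm [ 3.8 -8.6 68.4] tcp [0.5535 0.0407 0.1454]
```

View pics/w13.png

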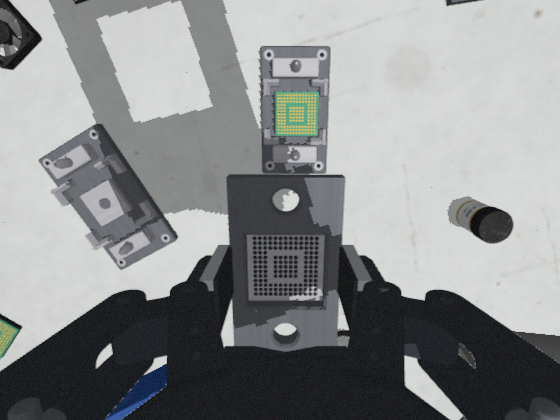

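```bash
python3 - <<'E'
from h import *
im=cv2.imread("pics/w13.png"); cv2.imwrite("pics/w13c.png",cv2.resize(im[40:180,240:350],None,fx=5,fy=4,interpolation=cv2.INTER_CUBIC))
E
```

```text
(no output)
```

View pics/w13c.png

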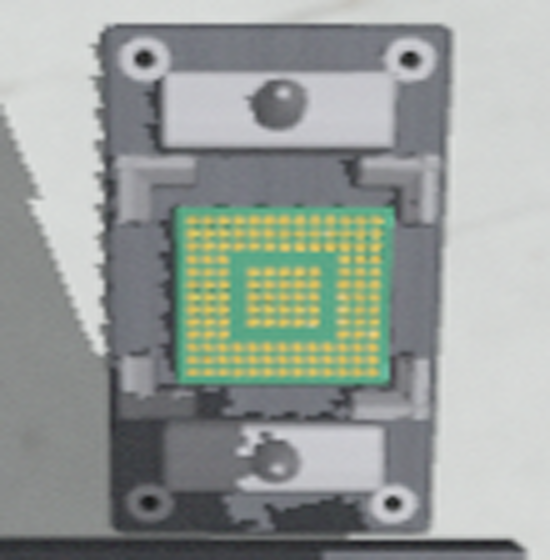

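```bash
python3 - <<'E'
from h import *
W=[]
for u,v in [(144,58),(410,59),(394,503),(148,503)]:
    W.append(world("wrist",240+u/5-.4,40+v/4-.4,z=.010)[:2]); print(W[-1].round(4))
print(np.mean(W,0).round(4))
a=world("wrist",296.2,62.9,z=.042);b=world("wrist",296.4,152.9,z=.042);print(a,b,(a+b)/2)
d=b-a;print(np.degrees(np.arctan2(d[1],d[0])),np.linalg.norm(d[:2]))
print(world("wrist",240+284/5-.4,40+295/4-.4,z=.022))
E
```

```text
[0.4401 0.0645]
[0.4537 0.1044]
[0.5374 0.0763]
[0.5239 0.0359]
[0.4888 0.0703]
[0.45760983 0.08091003 0.042     ] [0.51766635 0.06158796 0.042     ] [0.48763809 0.07124899 0.042     ]
-17.834615017035052 0.06308825767109703
[0.49020754 0.07117643 0.022     ]
```

```bash
python3 - <<'E'
from h import *
to(.4888,.0710,.06,71.6)
E
```

```text
now [0.5535 0.0407 0.1454] yaw 71.5 q6 -1.39 | turn units y: -0.02 (or 29.98) tilt fix units [-0.00166667 -0.         -0.00166667]
 shift before turn: x 0.27 y 2.85 z 2.37 ; after turn: x 0.28 y 2.85 z 2.37
```

step_arm:
  commands:
    - [0,0,0,0.28,0,0.8,0.5]
    - [0,0,0,0,0,0.9,0.5]
    - [0,0,0,0,0.4,0.67,0.5]
    - [0,0,0,0,0.8,0,0.5]
    - [0,0,0,0,0.8,0,0.5]
    - [0,0,0,0,0.5,0,0.5]
    - [0,0,0,0,0.3,0,0.5]
    - [0,0,0,0,0,0,0.5]
    - [0,0,0,0,0,0,0.5]

```text
time_s: 16.35
eef_pos: [0.4893, 0.0718, 0.062]
eef_rot: [-0.574, 0.574, 0.413, -0.413]
wrist_force: [0.4, 0.3, -0.8]
opening: 0.559
```

```bash
python3 - <<'E'
from h import *
im,d=save("wrist","w14");to(.4888,.0710,.0227,71.6)
E
```

```text
now [0.4896 0.0719 0.0624] yaw 71.5 q6 -1.34 | turn units y: -0.01 (or 29.99) tilt fix units [0.015      0.         0.00333333]
 shift before turn: x -0.04 y 1.32 z 0.02 ; after turn: x -0.04 y 1.32 z 0.02
```

View pics/w14.png

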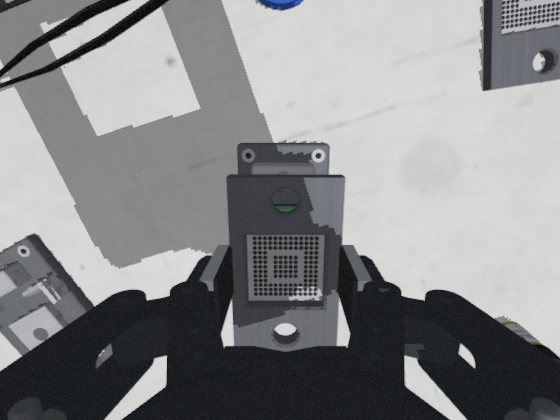

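step_arm:
  commands:
    - [0,0,0,-0.03,0.4,0.02,0.5]
    - [0,0,0,0,0.35,0,0.5]
    - [0,0,0,0,0.3,0,0.5]
    - [0,0,0,0,0.1,0,0.5]
    - [0,0,0,0,0,0,0.5]
    - [0,0,0,0,0,0,0.5]

```text
time_s: 17.0
eef_pos: [0.488, 0.0715, 0.027]
eef_rot: [0.574, -0.574, -0.413, 0.413]
wrist_force: [-0.4, -0.4, -0.7]
opening: 0.557
```

```bash
python3 - <<'E'
from h import *
im,d=save("wrist","w15");to(.4888,.0710,.0227,71.6)
E
```

```text
now [0.4882 0.0715 0.0272] yaw 71.5 q6 -1.34 | turn units y: -0.01 (or 29.99) tilt fix units [ 0.005      -0.          0.00166667]
 shift before turn: x -0.01 y 0.15 z -0.02 ; after turn: x -0.01 y 0.15 z -0.02
```

View pics/w15.png

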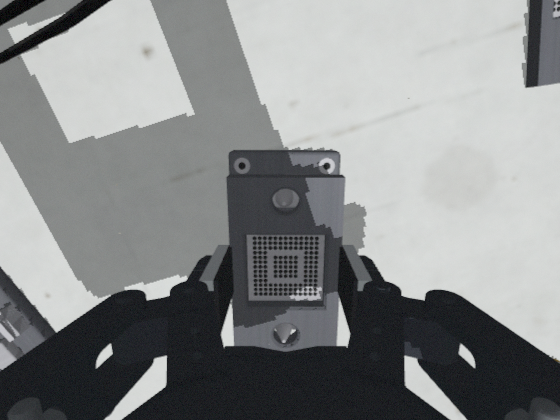

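Both pins show through the holes at (286,200) and (285,333), with no side force. Lowering the last 4 mm and releasing.

step_arm:
  commands:
    - [0,0,0,0,0.1,0,0.5]
    - [0,0,0,0,0.05,0,0.5]
    - [0,0,0,0,0,0,0.5]
    - [0,0,0,0,0,0,0.5]

```text
time_s: 17.45
eef_pos: [0.4883, 0.0715, 0.0227]
eef_rot: [-0.574, 0.574, 0.413, -0.413]
wrist_force: [-0.7, 0.5, 0.9]
opening: 0.565
```

step_arm:
  commands:
    - [0,0,0,0,0,0,0.62]
    - [0,0,0,0,0,0,0.68]
    - [0,0,0,0,0,0,0.74]
    - [0,0,0,0,0,0,0.76]
    - [0,0,0,0,-0.4,0,0.76]
    - [0,0,0,0,-1,0,0.8]
    - [0,0,0,0,-1,0,0.9]
    - [0,0,0,0,-1,0,1]
    - [0,0,0,0,-0.8,0,1]
    - [0,0,0,0,0,0,1]

```text
time_s: 18.45
eef_pos: [0.4908, 0.0713, 0.1532]
eef_rot: [-0.572, 0.576, 0.416, -0.411]
wrist_force: [-0.1, -0.4, 0.4]
opening: 1.003
```

step_arm:
  commands:
    - [0,0,0,0,0,0,1]
    - [0,0,0,0,0,0,1]

```text
time_s: 18.65
eef_pos: [0.4871, 0.0716, 0.1477]
eef_rot: [0.574, -0.573, -0.413, 0.414]
wrist_force: [-0.2, -0.5, -0.4]
opening: 1.001
```

```bash
python3 - <<'E'
from h import *
im,d=save("wrist","w16");rel("stencil_small",.032)
for u,v in [(283,150),(283,235),(262,192),(305,192)]: print(world("wrist",u,v,depth=d[v,u]).round(4))
to(.5955,-.2873,.14,33)
E
```

```text
wrist stencil_small p0.70 c(489.5,71.2) size 87.4x50.0 long-axis yaw -18.8 px(286,201)
   rel tool units x 0.016 y 3.842 z -0.094 mm [  0.5 115.3  -2.8] tcp [0.487  0.0716 0.1473]
[0.4486 0.0823 0.0089]
[0.5151 0.0602 0.0302]
[0.4735 0.0559 0.032 ]
[0.4865 0.0893 0.024 ]
now [0.487  0.0716 0.1473] yaw 71.5 q6 -1.34 | turn units y: 6.42 (or -23.58) tilt fix units [-0.02333333 -0.         -0.005     ]
 shift before turn: x -10.20 y 0.23 z -7.22 ; after turn: x -3.48 y 0.24 z -12.00
```

View pics/w16.png

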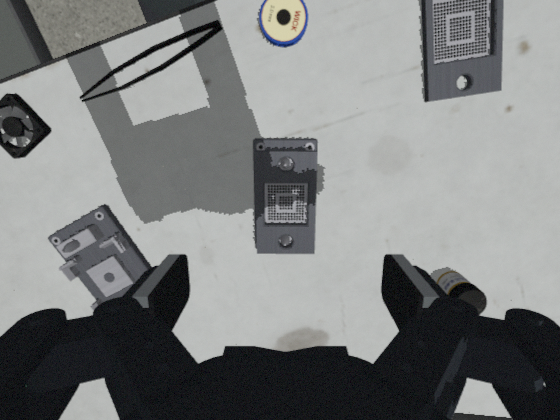

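Stencil_small is down on both pins. Before going to chip_large I check the shelf/bin clearance from the top depth.

```bash
python3 - <<'E'
from h import *
im,d=save("top","t1")
v,u=np.mgrid[40:260:2,330:500:2]
P=np.array([world("top",a,b,depth=d[b,a]) for a,b in zip(u.ravel(),v.ravel()) if d[b,a]>0])
for lo,hi in[(.03,.08),(.08,.2),(.2,.5),(.5,1.2)]:
    m=(P[:,2]>lo)&(P[:,2]<hi)&(P[:,1]<-.12); q=P[m]
    if len(q):
        print(lo,hi,len(q),"xmin",q[:,0].min().round(3),"dist to chip",np.sort(np.hypot(q[:,0]-.595,q[:,1]+.287))[:3].round(3), q[np.argmin(np.hypot(q[:,0]-.595,q[:,1]+.287))].round(3))
rect("top","jar_white",.038);rect("top","chip_large",.006)
E
```

```text
Traceback (most recent call last):
  File "h.py", line 6, in world
    c=cal or ctrl.get_calibration(cam);K=np.array(c["intrinsics"]);R=np.array(c["R"]);t=np.array(c["t"])
             ~~~~~~~~~~~~~~~~~~~~^^^^^
ValueError: time passes only in moves, steps and waits
```

View pics/t1.png

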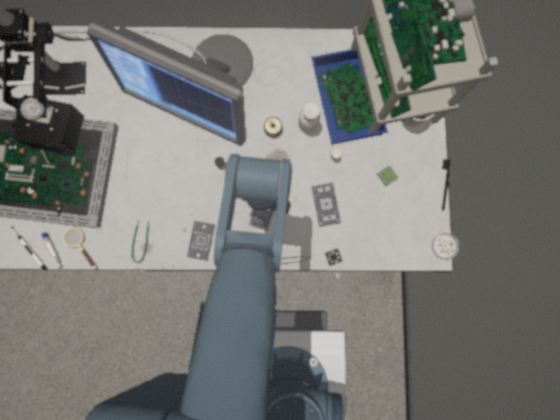

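```bash
python3 - <<'E'
from h import *
im,d=ctrl.camera("top"); cal=ctrl.get_calibration("top")
v,u=np.mgrid[40:260:2,330:500:2]
P=np.array([world("top",a,b,depth=d[b,a],cal=cal) for a,b in zip(u.ravel(),v.ravel()) if d[b,a]>0])
for lo,hi in[(.03,.08),(.08,.2),(.2,.5),(.5,1.2)]:
    m=(P[:,2]>lo)&(P[:,2]<hi)&(P[:,1]<-.12); q=P[m]
    if len(q):
        r=np.hypot(q[:,0]-.595,q[:,1]+.287)
        print(lo,hi,len(q),"xmin",q[:,0].min().round(3),"min dist", r.min().round(3), q[np.argmin(r)].round(3))
rect("top","jar_white",.038,cal=cal);rect("top","chip_large",.006,cal=cal)
to(.5955,-.2873,.14,33)
E
```

```text
0.03 0.08 983 xmin 0.351 min dist 0.115 [ 0.708 -0.266  0.061]
0.08 0.2 1634 xmin 0.345 min dist 0.119 [ 0.713 -0.266  0.138]
0.2 0.5 1784 xmin 0.374 min dist 0.119 [ 0.709 -0.255  0.354]
top jar_white p0.42 c(648.5,-133.9) size 29.5x24.5 long-axis yaw -44.6 px(335,154)
top chip_large p0.83 c(594.9,-288.4) size 49.0x46.2 long-axis yaw -57.9 px(387,175)
now [0.4875 0.0715 0.1478] yaw 71.5 q6 -1.34 | turn units y: 6.42 (or -23.58) tilt fix units [-0.01333333 -0.         -0.00333333]
 shift before turn: x -10.20 y 0.25 z -7.20 ; after turn: x -3.50 y 0.26 z -11.99
```

step_arm:
  commands:
    - [0,0.92,0,-0.8,0,-0.6,1]
    - [0,0.92,0,-0.8,0,-0.6,1]
    - [0,0.92,0,-0.7,0,-0.7,1]
    - [0,0.92,0,-0.6,0,-0.8,1]
    - [0,0.92,0,-0.5,0,-0.85,1]
    - [0,0.92,0,-0.5,0,-0.9,1]
    - [0,0.92,0,-0.4,0,-0.9,1]
    - [0,0,0,-0.3,0,-1,1]
    - [0,0,0,-0.2,0,-1,1]
    - [0,0,0,0,0,-0.5,1]

```text
time_s: 19.95
eef_pos: [0.5747, -0.2036, 0.1481]
eef_rot: [-0.678, 0.679, 0.199, -0.2]
wrist_force: [-0.0, 0.4, 0.8]
opening: 0.999
```

```bash
python3 - <<'E'
from h import *
to(.595,-.2878,.14,33)
E
```

```text
now [ 0.5747 -0.2036  0.1481] yaw 32.8 q6 -1.11 | turn units y: -0.04 (or 29.96) tilt fix units [ 0.00333333 -0.         -0.00333333]
 shift before turn: x -0.95 y 0.27 z -2.73 ; after turn: x -0.96 y 0.27 z -2.72
```

step_arm:
  commands:
    - [0,0,0,-0.35,0,-0.9,1]
    - [0,0,0,-0.35,0.1,-0.9,1]
    - [0,0,0,-0.25,0.1,-0.9,1]
    - [0,0,0,0,0,0,1]
    - [0,0,0,0,0,0,1]
    - [0,0,0,0,0,0,1]

```text
time_s: 20.55
eef_pos: [0.5942, -0.2834, 0.142]
eef_rot: [0.679, -0.678, -0.2, 0.201]
wrist_force: [-0.6, -0.2, 0.3]
opening: 1.001
```

```bash
cat > look.py <<'E'
from h import *
import sys
_c={}
_g=ctrl.get_calibration
class C:
    pass
def look(pic,things,zs,target=None):
    im,d=save("wrist",pic); cal=_g("wrist"); P,R=pose()
    for n,z in zip(things,zs):
        for (pp,cx,cy,w,h,a) in rect("wrist",n,z,cal=cal):
            t=np.array([cx/1e3,cy/1e3,z])-P
            print("   rel units x %.3f y %.3f z %.3f"%tuple(R.T@t/.03),"mm",(R.T@t*1000).round(1))
    print("tcp",P.round(4))
    if target: to(*target)
    return im,d,cal
E
python3 - <<'E'
from look import *
look("w17",["chip_large"],[.006],(.595,-.2878,.14,33))
E
```

```text
wrist chip_large p0.80 c(595.0,-291.1) size 46.4x44.6 long-axis yaw -56.1 px(281,202)
   rel units x -0.121 y 4.542 z -0.240 mm [ -3.6 136.3  -7.2]
tcp [ 0.5943 -0.2832  0.1423]
now [ 0.5944 -0.2833  0.1425] yaw 33.0 q6 -1.20 | turn units y: -0.01 (or 29.99) tilt fix units [-0.005  0.    -0.   ]
 shift before turn: x -0.06 y 0.08 z -0.14 ; after turn: x -0.06 y 0.08 z -0.14
```

View pics/w17.png

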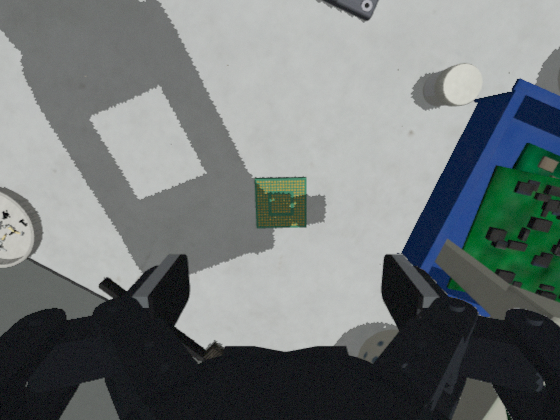

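Chip_large is at (281,202), clear of the bin and white jar. Descending.

step_arm:
  commands:
    - [0,-0.15,0,-0.12,0.6,-0.18,0.8]
    - [0,0,0,0,0.9,0,0.75]
    - [0,0,0,0,0.9,0,0.75]
    - [0,0,0,0,0.9,0,0.75]
    - [0,0,0,0,0.7,0,0.72]
    - [0,0,0,0,0.3,0,0.7]
    - [0,0,0,0,0,0,0.7]
    - [0,0,0,0,0,0,0.7]
    - [0,0,0,0,0,0,0.7]

```text
time_s: 21.55
eef_pos: [0.5954, -0.2916, 0.0151]
eef_rot: [-0.676, 0.677, 0.206, -0.205]
wrist_force: [0.2, -0.2, 0.5]
opening: 0.703
```

```bash
python3 - <<'E'
from look import *
look("w18",["chip_large"],[.006],(.595,-.2905,-.0005,33.9))
E
```

```text
wrist chip_large p0.65 c(594.4,-291.1) size 47.6x45.9 long-axis yaw -56.1 px(284,249)
   rel units x -0.017 y 0.303 z 0.031 mm [-0.5  9.1  0.9]
tcp [ 0.5953 -0.2916  0.0151]
now [ 0.5953 -0.2915  0.015 ] yaw 33.8 q6 -1.22 | turn units y: -0.02 (or 29.98) tilt fix units [0.02333333 0.         0.00833333]
 shift before turn: x 0.01 y 0.52 z 0.03 ; after turn: x 0.01 y 0.52 z 0.03
```

View pics/w18.png

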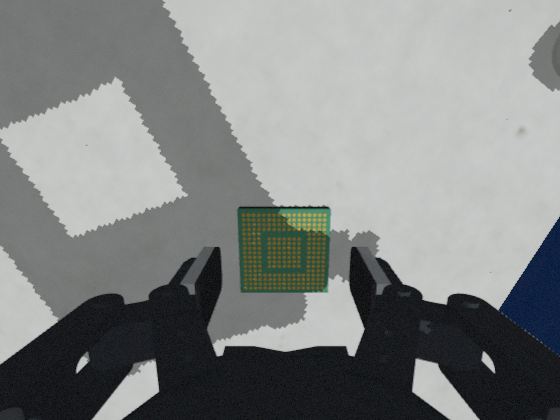

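step_arm:
  commands:
    - [0,0,0,-0.02,0.25,0.03,0.68]
    - [0,0,0,0,0.18,0,0.66]
    - [0,0,0,0,0.1,0,0.64]
    - [0,0,0,0,0,0,0.64]
    - [0,0,0,0,0,0,0.42]
    - [0,0,0,0,0,0,0.42]
    - [0,0,0,0,0,0,0.42]
    - [0,0,0,0,0,0,0.42]

```text
time_s: 22.45
eef_pos: [0.5939, -0.2909, -0.0017]
eef_rot: [-0.676, 0.677, 0.206, -0.205]
wrist_force: [-0.3, 0.1, 4.4]
opening: 0.513
```

step_arm:
  commands:
    - [0,0,0,0,-0.3,0,0.42]
    - [0,0,0,0,-0.8,0,0.42]
    - [0,0,0,0,-1,0,0.42]
    - [0,0,0,0,-1,0,0.42]
    - [0,0,0,0,-1,0,0.42]
    - [0,0,0,0,-0.6,0,0.42]
    - [0,0,0,0,0,0,0.42]
    - [0,0,0,0,0,0,0.42]
    - [0,0,0,0,0,0,0.42]

```text
time_s: 23.35
eef_pos: [0.5923, -0.2897, 0.1365]
eef_rot: [0.678, -0.676, -0.205, 0.206]
wrist_force: [0.3, 1.4, -0.7]
opening: 0.513
```

```bash
python3 - <<'E'
from look import *
look("w19",["chip_large"],[pose()[0][2]+.0065],(.509,-.107,.145,100.5))
E
```

```text
wrist chip_large p0.89 c(593.2,-291.1) size 47.6x46.7 long-axis yaw -55.9 px(285,267)
   rel units x 0.003 y -0.220 z -0.053 mm [ 0.1 -6.6 -1.6]
tcp [ 0.5923 -0.2898  0.1364]
now [ 0.5924 -0.2898  0.1366] yaw 33.8 q6 -1.22 | turn units y: -11.12 (or 18.88) tilt fix units [-0.03       -0.         -0.01166667]
 shift before turn: x 1.08 y -0.26 z 6.61 ; after turn: x 6.50 y -0.28 z 1.62
```

View pics/w19.png

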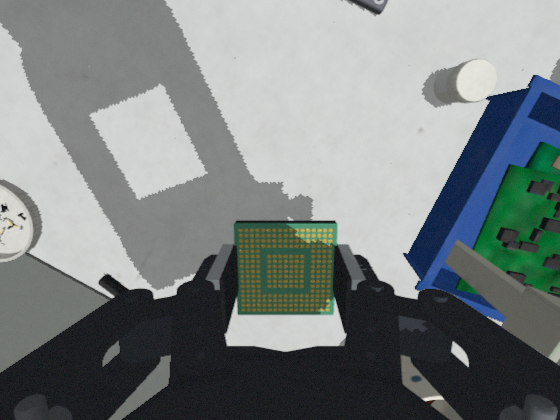

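Chip_large is gripped square at (285,268), with an offset of about -1.3 mm in tool z. Moving to view jig_large.

step_arm:
  commands:
    - [0,-0.5,0,0.3,-0.1,0.8,0.42]
    - [0,-1,0,0.5,-0.1,0.8,0.42]
    - [0,-1,0,0.5,-0.1,0.7,0.42]
    - [0,-1,0,0.6,0,0.6,0.42]
    - [0,-1,0,0.6,0,0.5,0.42]
    - [0,-1,0,0.6,0,0.4,0.42]
    - [0,-1,0,0.5,0,0.3,0.42]
    - [0,-1,0,0.5,0,0,0.42]
    - [0,-1,0,0.5,0,0,0.42]
    - [0,-1,0,0.5,0,0,0.42]

```text
time_s: 24.45
eef_pos: [0.5826, -0.0793, 0.1465]
eef_rot: [0.496, -0.495, -0.504, 0.505]
wrist_force: [0.3, -0.2, -0.4]
opening: 0.513
```

```bash
python3 - <<'E'
from h import *
to(.578,-.094,.145,100.5)
E
```

```text
now [ 0.5826 -0.0793  0.1465] yaw 91.0 q6 -1.93 | turn units y: -1.58 (or 28.42) tilt fix units [-0.01666667 -0.          0.005     ]
 shift before turn: x -0.49 y 0.05 z 0.16 ; after turn: x -0.45 y 0.05 z 0.24
```

step_arm:
  commands:
    - [0,-0.8,0,-0.2,0,0,0.42]
    - [0,-0.75,0,-0.25,0,0.2,0.42]
    - [0,0,0,0,0,0,0.42]
    - [0,0,0,0,0,0,0.42]
    - [0,0,0,0,0,0,0.42]

```text
time_s: 24.95
eef_pos: [0.5777, -0.094, 0.1472]
eef_rot: [0.455, -0.454, -0.542, 0.542]
wrist_force: [-0.4, 0.3, -1.3]
opening: 0.511
```

```bash
python3 - <<'E'
from look import *
im,d,c=look("w20",["jig_large","chip_large"],[.010,pose()[0][2]+.0077])
cv2.imwrite("pics/w20c.png",cv2.resize(im[20:220,220:360],None,fx=4,fy=3,interpolation=cv2.INTER_CUBIC))
E
```

```text
wrist jig_large p0.57 c(508.7,-110.4) size 118.7x64.5 long-axis yaw 10.5 px(281,107)
   rel units x -0.139 y 4.578 z 2.362 mm [ -4.2 137.4  70.8]
wrist chip_large p0.57 c(578.6,-93.5) size 46.6x45.9 long-axis yaw 10.1 px(286,267)
   rel units x 0.010 y -0.252 z -0.030 mm [ 0.3 -7.6 -0.9]
tcp [ 0.5778 -0.094   0.1473]
```

View pics/w20.png

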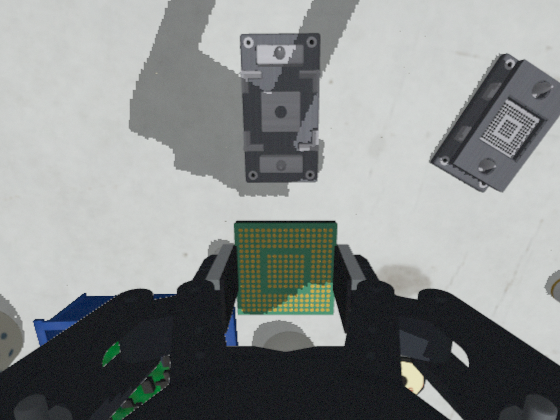

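View pics/w20c.png

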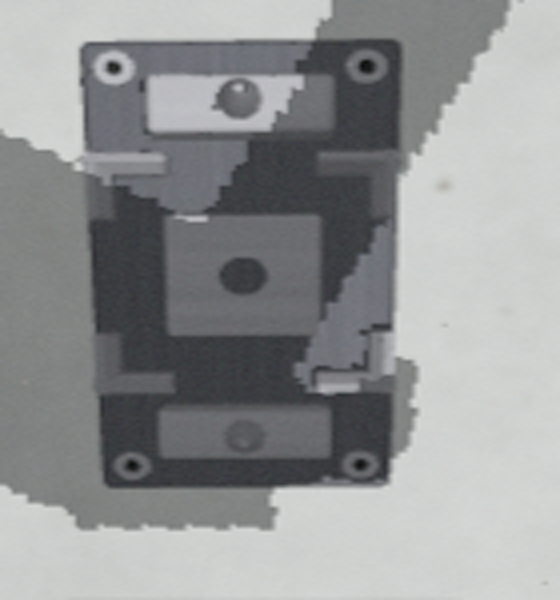

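```bash
python3 - <<'E'
from h import *
cal=ctrl.get_calibration("wrist")
f=lambda u,v,z: world("wrist",220+u/4-.4,20+v/3-.4,z=z,cal=cal)[:2]
W=[f(*a,.010) for a in [(114,66),(367,65),(361,464),(131,464)]]
print(np.mean(W,0).round(4)); d=W[2]+W[3]-W[0]-W[1]; print(np.degrees(np.arctan2(d[1],d[0])),W)
print(f(243,275,.016),f(244,275,.016)); P,Q=f(240,87,.042),f(243,424,.042); print((P+Q)/2,Q-P)
to(.509,-.1095,.05,100.5)
E
```

```text
[ 0.5081 -0.1104]
10.517721169088876 [array([ 0.46039962, -0.14473097]), array([ 0.4513752 , -0.09548045]), array([ 0.55583691, -0.07588254]), array([ 0.56470894, -0.12556867])]
[ 0.50818545 -0.11038503] [ 0.50814959 -0.110184  ]
[ 0.50584295 -0.11066288] [0.07780749 0.01410748]
now [ 0.5779 -0.094   0.1475] yaw 100.1 q6 -2.11 | turn units y: -0.07 (or 29.93) tilt fix units [-0.         -0.          0.00166667]
 shift before turn: x -0.11 y 3.25 z 2.35 ; after turn: x -0.09 y 3.25 z 2.35
```

```bash
python3 - <<'E'
from h import *
to(.5072,-.1106,.05,100.5)
E
```

```text
now [ 0.5779 -0.094   0.1475] yaw 100.1 q6 -2.11 | turn units y: -0.07 (or 29.93) tilt fix units [-0.         -0.          0.00166667]
 shift before turn: x -0.13 y 3.25 z 2.42 ; after turn: x -0.12 y 3.25 z 2.42
```

step_arm:
  commands:
    - [0,-0.07,0,-0.12,0,0.8,0.42]
    - [0,0,0,0,0,0.9,0.42]
    - [0,0,0,0,0.4,0.72,0.42]
    - [0,0,0,0,0.9,0,0.42]
    - [0,0,0,0,0.9,0,0.42]
    - [0,0,0,0,0.6,0,0.42]
    - [0,0,0,0,0.35,0,0.42]
    - [0,0,0,0,0,0,0.42]
    - [0,0,0,0,0,0,0.42]

```text
time_s: 26.0
eef_pos: [0.5076, -0.1109, 0.0537]
eef_rot: [-0.452, 0.452, 0.544, -0.544]
wrist_force: [-0.0, -0.1, -0.5]
opening: 0.512
```

```bash
python3 - <<'E'
from look import *
look("w21",[],[],(.5072,-.1106,.0143,100.5))
E
```

```text
tcp [ 0.5079 -0.1111  0.0541]
now [ 0.5079 -0.1111  0.0541] yaw 100.5 q6 -2.20 | turn units y: 0.00 (or -30.00) tilt fix units [ 0.01333333 -0.         -0.01      ]
 shift before turn: x 0.02 y 1.33 z 0.02 ; after turn: x 0.02 y 1.33 z 0.02
```

View pics/w21.png

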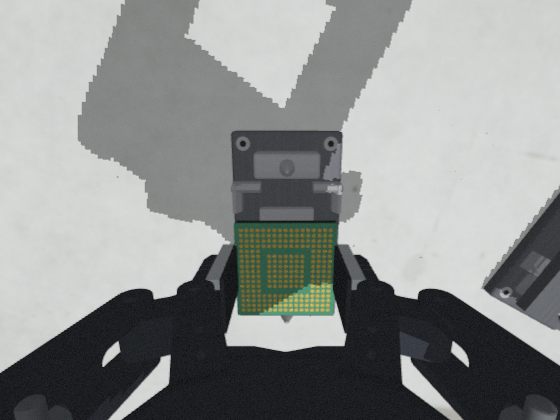

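Aligned. The jig screws are at (242,144) and (331,144), centred on the chip. Lowering.

step_arm:
  commands:
    - [0,0,0,0.02,0.4,0.02,0.42]
    - [0,0,0,0,0.4,0,0.42]
    - [0,0,0,0,0.3,0,0.42]
    - [0,0,0,0,0.1,0,0.42]
    - [0,0,0,0,0.05,0,0.42]
    - [0,0,0,0,0,0,0.42]
    - [0,0,0,0,0,0,0.42]

```text
time_s: 26.75
eef_pos: [0.5066, -0.1104, 0.0159]
eef_rot: [-0.452, 0.452, 0.544, -0.544]
wrist_force: [0.2, -0.8, 0.0]
opening: 0.511
```

```bash
python3 - <<'E'
from look import *
look("w22",[],[],(.5072,-.1106,.0143,100.5))
E
```

```text
tcp [ 0.5067 -0.1105  0.0159]
now [ 0.5067 -0.1105  0.0159] yaw 100.5 q6 -2.20 | turn units y: 0.00 (or -30.00) tilt fix units [ 0.005 -0.    -0.005]
 shift before turn: x -0.01 y 0.05 z -0.02 ; after turn: x -0.01 y 0.05 z -0.02
```

View pics/w22.png

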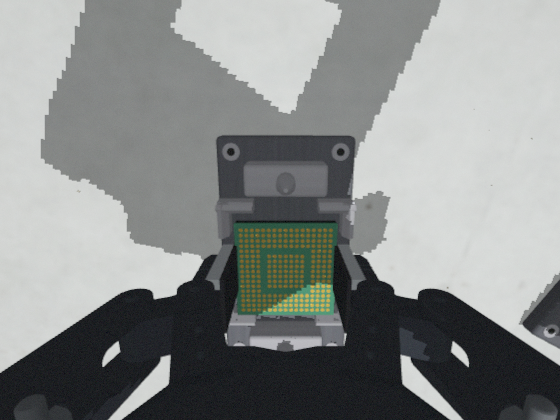

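step_arm:
  commands:
    - [0,0,0,0,0.05,0,0.42]
    - [0,0,0,0,0,0,0.42]
    - [0,0,0,0,0,0,0.56]
    - [0,0,0,0,0,0,0.62]
    - [0,0,0,0,0,0,0.68]
    - [0,0,0,0,-0.4,0,0.68]
    - [0,0,0,0,-1,0,0.72]
    - [0,0,0,0,-1,0,0.8]
    - [0,0,0,0,-1,0,0.9]
    - [0,0,0,0,-0.9,0,1]

```text
time_s: 27.8
eef_pos: [0.5066, -0.1104, 0.1456]
eef_rot: [-0.452, 0.453, 0.544, -0.544]
wrist_force: [0.8, -0.2, -1.0]
opening: 1.0
```

step_arm:
  commands:
    - [0,0,0,0,0,-0.5,1]
    - [0,0,0,0,0,0,1]
    - [0,0,0,0,0,0,1]
    - [0,0,0,0,0,0,1]

```text
time_s: 28.2
eef_pos: [0.5201, -0.1073, 0.1424]
eef_rot: [0.453, -0.451, -0.543, 0.544]
wrist_force: [-0.6, -0.3, 0.1]
opening: 1.0
```

```bash
python3 - <<'E'
from look import *
im,d,c=look("w23",["chip_large","jig_large"],[.022,.010],(.40,.25,.15,78))
cv2.imwrite("pics/w23c.png",cv2.resize(im[60:280,200:370],None,fx=3,fy=2.6,interpolation=cv2.INTER_CUBIC))
E
```

```text
wrist chip_large p0.73 c(507.8,-109.9) size 45.8x44.9 long-axis yaw -79.4 px(284,184)
   rel units x -0.014 y 4.013 z 0.411 mm [ -0.4 120.4  12.3]
wrist jig_large p0.81 c(508.2,-109.9) size 120.1x64.5 long-axis yaw 10.0 px(285,178)
   rel units x -0.016 y 4.413 z 0.400 mm [ -0.5 132.4  12. ]
tcp [ 0.5201 -0.1073  0.1424]
now [ 0.5204 -0.1074  0.1425] yaw 100.5 q6 -2.18 | turn units y: 3.75 (or -26.25) tilt fix units [-0.01166667 -0.          0.00666667]
 shift before turn: x 12.45 y -0.24 z 1.78 ; after turn: x 10.82 y -0.25 z 6.40
```

View pics/w23c.png

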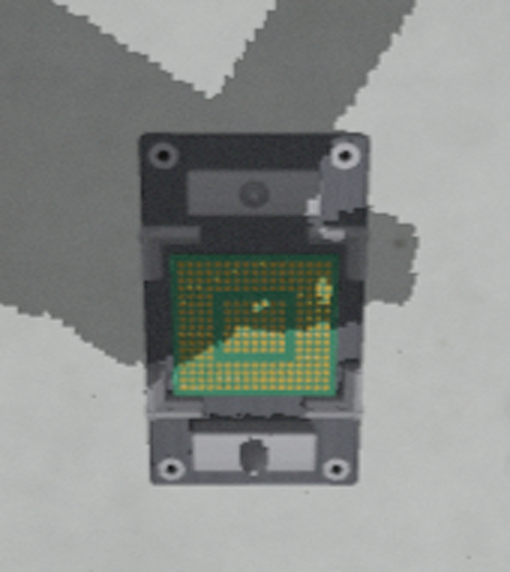

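Chip_large is seated square and centred on the jig (within 0.5 mm). On to stencil_large.

step_arm:
  commands:
    - [0,0.94,0,1,-0.2,0,1]
    - [0,0.94,0,1,-0.2,0.1,1]
    - [0,0.94,0,1,0,0.2,1]
    - [0,0.94,0,1,0,0.3,1]
    - [0,0,0,1,0,0.6,1]
    - [0,0,0,1,0,0.6,1]
    - [0,0,0,1,0,0.6,1]
    - [0,0,0,1,0,0.6,1]
    - [0,0,0,1,0,0.6,1]
    - [0,0,0,1,0,0.6,1]

```text
time_s: 29.35
eef_pos: [0.4299, 0.2121, 0.1549]
eef_rot: [0.55, -0.55, -0.445, 0.445]
wrist_force: [1.0, 0.6, -0.1]
opening: 1.0
```

```bash
python3 - <<'E'
from h import *
to(.405,.25,.15,78)
E
```

```text
now [0.4299 0.2121 0.1549] yaw 77.9 q6 -1.15 | turn units y: -0.01 (or 29.99) tilt fix units [-0.005      -0.         -0.00166667]
 shift before turn: x 1.06 y 0.16 z 1.08 ; after turn: x 1.06 y 0.16 z 1.08
```

step_arm:
  commands:
    - [0,0,0,0.6,0,0.6,1]
    - [0,0,0,0.45,0.1,0.45,1]
    - [0,0,0,0,0,0,1]
    - [0,0,0,0,0,0,1]
    - [0,0,0,0,0,0,1]

```text
time_s: 29.85
eef_pos: [0.4071, 0.2478, 0.1521]
eef_rot: [-0.55, 0.55, 0.445, -0.445]
wrist_force: [-0.3, 0.5, -0.4]
opening: 1.005
```

```bash
python3 - <<'E'
from look import *
look("w24",["stencil_large"],[.008])
E
```

```text
wrist stencil_large p0.83 c(402.6,249.1) size 107.9x61.9 long-axis yaw -10.1 px(286,184)
   rel units x 0.014 y 4.805 z 0.160 mm [  0.4 144.1   4.8]
tcp [0.4072 0.2477 0.1521]
```

View pics/w24.png

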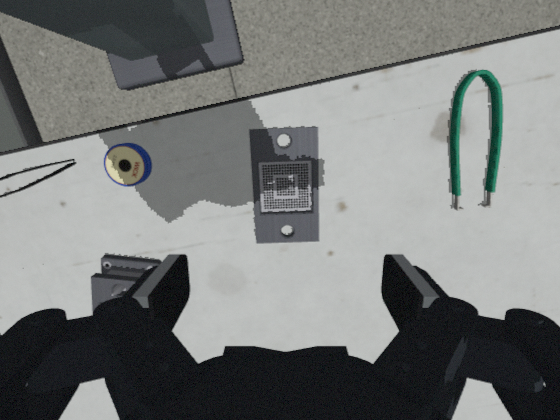

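Stencil_large is at (286,184) and clear all round. Descending to grip.

step_arm:
  commands:
    - [0,-0.32,0,0.02,0.8,0.2,1]
    - [0,0,0,0,1,0,0.95]
    - [0,0,0,0,1,0,0.95]
    - [0,0,0,0,1,0,0.93]
    - [0,0,0,0,0.5,0,0.92]
    - [0,0,0,0,0.3,0,0.92]
    - [0,0,0,0,0,0,0.92]
    - [0,0,0,0,0,0,0.92]
    - [0,0,0,0,0,0,0.92]

```text
time_s: 30.85
eef_pos: [0.402, 0.2505, 0.0152]
eef_rot: [-0.542, 0.543, 0.455, -0.453]
wrist_force: [0.2, 1.1, 0.4]
opening: 0.922
```

```bash
python3 - <<'E'
from look import *
look("w25",["stencil_large"],[.008],(.4026,.2491,-.002,79.9))
E
```

```text
wrist stencil_large p0.69 c(402.0,249.4) size 106.4x60.3 long-axis yaw -9.9 px(282,243)
   rel units x -0.036 y 0.239 z -0.009 mm [-1.1  7.2 -0.3]
tcp [0.4019 0.2505 0.0152]
now [0.4018 0.2506 0.0151] yaw 79.9 q6 -1.09 | turn units y: -0.01 (or 29.99) tilt fix units [ 0.01833333 -0.          0.01      ]
 shift before turn: x -0.04 y 0.57 z -0.03 ; after turn: x -0.04 y 0.57 z -0.04
```

View pics/w25.png

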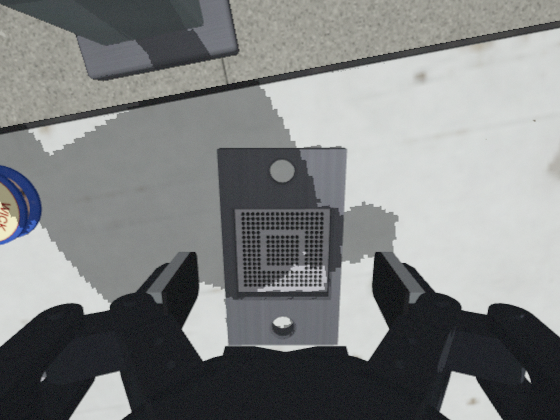

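step_arm:
  commands:
    - [0,0,0,-0.03,0.25,-0.01,0.88]
    - [0,0,0,0,0.22,0,0.84]
    - [0,0,0,0,0.12,0,0.82]
    - [0,0,0,0,0,0,0.82]
    - [0,0,0,0,0,0,0.6]
    - [0,0,0,0,0,0,0.6]
    - [0,0,0,0,0,0,0.6]
    - [0,0,0,0,0,0,0.6]

```text
time_s: 31.75
eef_pos: [0.4012, 0.2494, -0.0034]
eef_rot: [-0.542, 0.542, 0.454, -0.454]
wrist_force: [-0.4, 0.6, 2.7]
opening: 0.679
```

```bash
python3 - <<'E'
from look import *
look("w26",["stencil_large"],[.008])
E
```

```text
wrist stencil_large p0.89 c(395.5,250.6) size 93.3x60.5 long-axis yaw -10.1 px(285,247)
   rel units x 0.006 y -0.380 z 0.195 mm [  0.2 -11.4   5.9]
tcp [ 0.4012  0.2494 -0.0034]
```

View pics/w26.png

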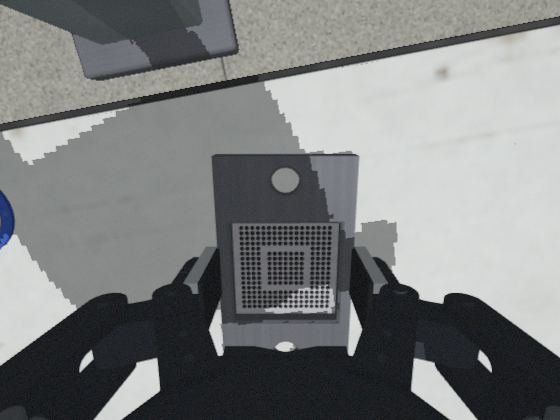

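Gripped; the upper hole is at (286,181). Lifting and carrying to jig_large.

step_arm:
  commands:
    - [0,0,0,0,-0.3,0,0.6]
    - [0,0,0,0,-0.8,0,0.6]
    - [0,0,0,0,-1,0,0.6]
    - [0,0,0,0,-1,0,0.6]
    - [0,0,0,0,-1,0,0.6]
    - [0,0,0,0,-0.7,0,0.6]
    - [0,0,0,0,0,0,0.6]
    - [0,0,0,0,0,0,0.6]
    - [0,0,0,0,0,0,0.6]

```text
time_s: 32.75
eef_pos: [0.3999, 0.249, 0.139]
eef_rot: [0.543, -0.542, -0.453, 0.455]
wrist_force: [-0.2, 0.7, -2.2]
opening: 0.68
```

```bash
python3 - <<'E'
from look import *
im,d,c=look("w27",["stencil_large"],[pose()[0][2]+.0114],(.5082,-.1102,.14,100.5))
P,R=pose()
for u,v in[(285.5,181),(286.5,268)]:
    print((R.T@(world("wrist",u,v,z=P[2]+.0114,cal=c)-P)*1000).round(1))
E
```

```text
wrist stencil_large p0.66 c(394.2,250.2) size 92.7x59.8 long-axis yaw -9.9 px(285,248)
   rel units x 0.008 y -0.384 z 0.193 mm [  0.2 -11.5   5.8]
tcp [0.3998 0.2489 0.1388]
now [0.3999 0.249  0.1389] yaw 79.9 q6 -1.09 | turn units y: -3.44 (or 26.56) tilt fix units [-0.025      -0.         -0.01333333]
 shift before turn: x -11.15 y -0.04 z -5.66 ; after turn: x -12.43 y -0.04 z -1.37
[  0.2 -11.3  41.1]
[  0.7 -11.4   1.8]
```

View pics/w27.png

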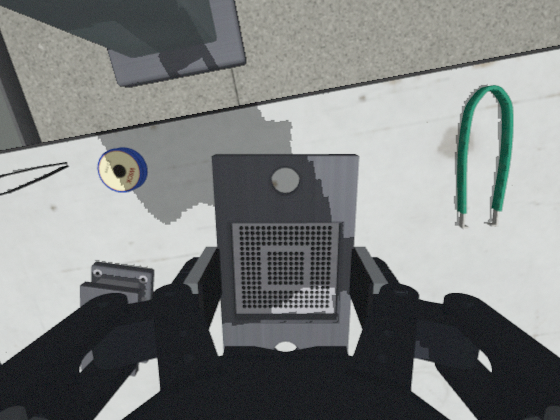

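step_arm:
  commands:
    - [0,-0.86,0,-1,-0.2,-0.4,0.6]
    - [0,-0.86,0,-1,0,-0.3,0.6]
    - [0,-0.86,0,-1,0,-0.2,0.6]
    - [0,-0.86,0,-1,0,-0.1,0.6]
    - [0,0,0,-1,0,-0.1,0.6]
    - [0,0,0,-1,0,-0.1,0.6]
    - [0,0,0,-1,0,-0.1,0.6]
    - [0,0,0,-1,0,0,0.6]
    - [0,0,0,-1,0,0,0.6]
    - [0,0,0,-1,0,0,0.6]

```text
time_s: 33.85
eef_pos: [0.4669, -0.0489, 0.1453]
eef_rot: [0.453, -0.451, -0.543, 0.544]
wrist_force: [0.1, -0.3, -0.6]
opening: 0.678
```

```bash
python3 - <<'E'
from h import *
to(.597,-.094,.145,100.5)
to(.5075,-.1103,.145,100.5)
E
```

```text
now [ 0.4669 -0.0489  0.1453] yaw 100.5 q6 -2.11 | turn units y: -0.00 (or 30.00) tilt fix units [-0.01666667  0.          0.01166667]
 shift before turn: x -2.27 y -0.00 z -3.99 ; after turn: x -2.27 y 0.01 z -3.99
now [ 0.4669 -0.0489  0.1453] yaw 100.5 q6 -2.11 | turn units y: -0.00 (or 30.00) tilt fix units [-0.01666667  0.          0.01166667]
 shift before turn: x -2.26 y 0.00 z -0.96 ; after turn: x -2.26 y 0.01 z -0.96
```

Going to the staging view with the jig in front.

step_arm:
  commands:
    - [0,0,0,-0.6,0,-1,0.6]
    - [0,0,0,-0.6,0,-1,0.6]
    - [0,0,0,-0.6,0,-1,0.6]
    - [0,0,0,-0.4,0,-0.9,0.6]
    - [0,0,0,0,0,0,0.6]
    - [0,0,0,0,0,0,0.6]
    - [0,0,0,0,0,0,0.6]

```text
time_s: 34.55
eef_pos: [0.5931, -0.0908, 0.1452]
eef_rot: [0.453, -0.451, -0.543, 0.544]
wrist_force: [-0.3, -0.9, -0.6]
opening: 0.679
```

```bash
python3 - <<'E'
from look import *
im,d,c=look("w28",["jig_large","chip_large"],[.010,.022])
cv2.imwrite("pics/w28c.png",cv2.resize(im[0:200,220:360],None,fx=4,fy=3,interpolation=cv2.INTER_CUBIC))
E
```

```text
wrist jig_large p0.56 c(503.8,-111.2) size 108.5x64.3 long-axis yaw 10.6 px(281,81)
   rel units x -0.127 y 4.526 z 3.047 mm [ -3.8 135.8  91.4]
wrist chip_large p0.60 c(508.8,-109.8) size 46.5x46.0 long-axis yaw 10.6 px(281,90)
   rel units x -0.114 y 4.126 z 2.877 mm [ -3.4 123.8  86.3]
tcp [ 0.5932 -0.0908  0.1456]
```

View pics/w28.png

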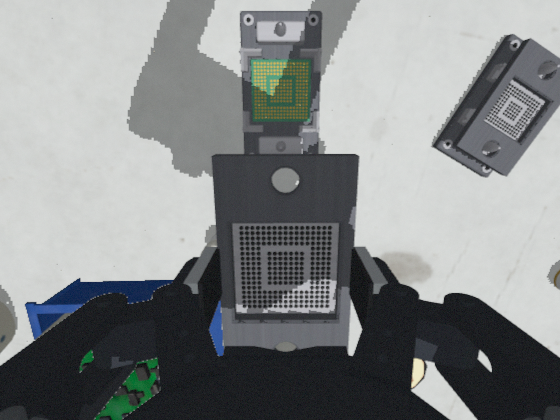

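View pics/w28c.png

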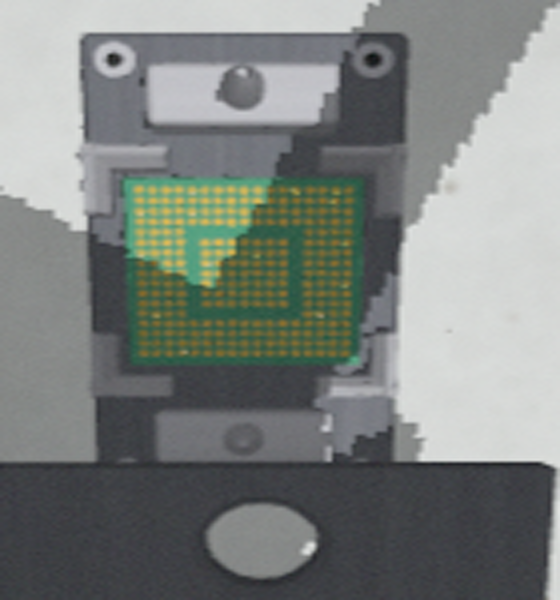

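```bash
python3 - <<'E'
from h import *
cal=ctrl.get_calibration("wrist")
for u,v in [(114,58),(372,58)]: print(world("wrist",220+u/4-.4,v/3-.4,z=.010,cal=cal))
to(.5077,-.1102,.06,100.5)
E
```

```text
[ 0.46099379 -0.14501502  0.01      ]
[ 0.45181175 -0.09583853  0.01      ]
now [ 0.5937 -0.091   0.1463] yaw 100.5 q6 -2.10 | turn units y: 0.00 (or -30.00) tilt fix units [-0.005      -0.          0.00333333]
 shift before turn: x -0.11 y 2.88 z 2.93 ; after turn: x -0.11 y 2.88 z 2.94
```

step_arm:
  commands:
    - [0,0,0,-0.11,0,0.9,0.6]
    - [0,0,0,0,0,1,0.6]
    - [0,0,0,0,0,1,0.6]
    - [0,0,0,0,0.5,0.04,0.6]
    - [0,0,0,0,0.9,0,0.6]
    - [0,0,0,0,0.8,0,0.6]
    - [0,0,0,0,0.5,0,0.6]
    - [0,0,0,0,0,0,0.6]
    - [0,0,0,0,0,0,0.6]
    - [0,0,0,0,0,0,0.6]

```text
time_s: 35.7
eef_pos: [0.5093, -0.1111, 0.0668]
eef_rot: [-0.451, 0.453, 0.544, -0.544]
wrist_force: [-0.0, 0.3, -0.7]
opening: 0.677
```

```bash
python3 - <<'E'
from look import *
im,d,c=look("w29",[],[],(.5078,-.1103,.0206,100.5))
for u,v in [(238,139),(333,139)]: print(world("wrist",u,v,z=.010,cal=c))
E
```

```text
tcp [ 0.5093 -0.1111  0.0668]
now [ 0.5093 -0.1111  0.0668] yaw 100.5 q6 -2.20 | turn units y: 0.00 (or -30.00) tilt fix units [ 0.01833333 -0.         -0.01333333]
 shift before turn: x 0.04 y 1.54 z 0.05 ; after turn: x 0.04 y 1.54 z 0.05
[ 0.46178841 -0.14914622  0.01      ]
[ 0.45119847 -0.09248913  0.01      ]
```

View pics/w29.png

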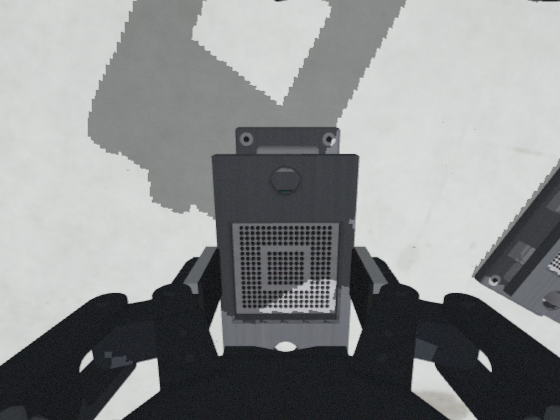

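step_arm:
  commands:
    - [0,0,0,0.04,0.4,0.04,0.6]
    - [0,0,0,0,0.4,0,0.6]
    - [0,0,0,0,0.35,0,0.6]
    - [0,0,0,0,0.12,0,0.6]
    - [0,0,0,0,0,0,0.6]
    - [0,0,0,0,0,0,0.6]

```text
time_s: 36.35
eef_pos: [0.5071, -0.1098, 0.0272]
eef_rot: [0.452, -0.452, -0.544, 0.544]
wrist_force: [0.7, 1.1, -1.2]
opening: 0.678
```

```bash
python3 - <<'E'
from look import *
im,d,c=look("w30",[],[],(.5078,-.1103,.0206,100.5))
E
```

```text
tcp [ 0.5073 -0.11    0.0275]
now [ 0.5073 -0.11    0.0275] yaw 100.5 q6 -2.20 | turn units y: 0.00 (or -30.00) tilt fix units [ 0.00333333  0.         -0.00166667]
 shift before turn: x -0.01 y 0.23 z -0.01 ; after turn: x -0.01 y 0.23 z -0.01
```

View pics/w30.png

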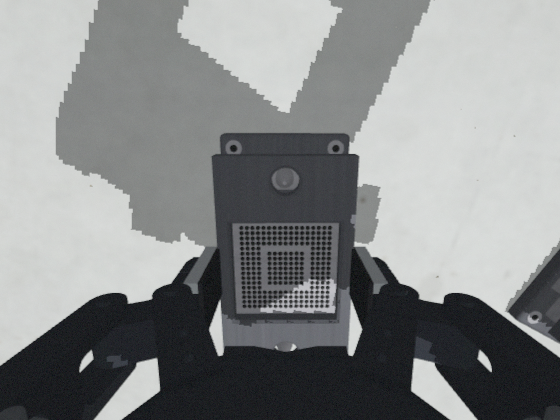

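Both pins enter their holes, at (286,179) and (286,346). Lowering to the shoulders.

step_arm:
  commands:
    - [0,0,0,0,0.1,0,0.6]
    - [0,0,0,0,0.1,0,0.6]
    - [0,0,0,0,0.03,0,0.6]
    - [0,0,0,0,0,0,0.6]
    - [0,0,0,0,0,0,0.6]

```text
time_s: 36.9
eef_pos: [0.5073, -0.1099, 0.0206]
eef_rot: [-0.452, 0.452, 0.544, -0.544]
wrist_force: [-0.1, -0.0, 1.2]
opening: 0.681
```

step_arm:
  commands:
    - [0,0,0,0,0,0,0.75]
    - [0,0,0,0,0,0,0.82]
    - [0,0,0,0,0,0,0.88]
    - [0,0,0,0,0,0,0.88]
    - [0,0,0,0,-0.4,0,0.9]
    - [0,0,0,0,-1,0,0.95]
    - [0,0,0,0,-1,0,1]
    - [0,0,0,0,-1,0,1]
    - [0,0,0,0,-1,0,1]
    - [0,0,0,0,-0.3,0,1]

```text
time_s: 37.9
eef_pos: [0.5091, -0.1107, 0.1658]
eef_rot: [-0.45, 0.454, 0.544, -0.543]
wrist_force: [1.1, -0.6, -0.0]
opening: 0.999
```

step_arm:
  commands:
    - [0,0,0,0.8,0,-0.6,1]
    - [0,0,0,0.8,0,-0.6,1]
    - [0,0,0,0.6,0,-0.3,1]
    - [0,0,0,0,0,0,1]
    - [0,0,0,0,0,0,1]
    - [0,0,0,0,0,0,1]

```text
time_s: 38.5
eef_pos: [0.5388, -0.0373, 0.1611]
eef_rot: [0.452, -0.452, -0.543, 0.544]
wrist_force: [0.0, -0.3, -0.4]
opening: 0.997
```

```bash
python3 - <<'E'
from look import *
im,d,c=look("w31",["stencil_large","stencil_small"],[.032,.032])
for n in("jar_dark","jar_white"): rect("scene",n,.038) if False else None
# height planes of stencils from depth
for n in ("stencil_large","stencil_small"):
    s=ctrl.silhouettes(n,"wrist")[0]; m=cv2.erode(np.array(s["pixels"]).astype(np.uint8),np.ones((3,3)))
    ys,xs=np.nonzero(m); P=np.array([world("wrist",u,v,depth=d[v,u],cal=c) for u,v in zip(xs,ys) if d[v,u]>0])
    P=P[(P[:,2]>.027)&(P[:,2]<.037)]
    A=np.c_[P[:,:2]-P[:,:2].mean(0),np.ones(len(P))]; k=np.linalg.lstsq(A,P[:,2],rcond=None)[0]; print(n,len(P),"z %.4f slope %.3f %.3f"%(k[2],k[0],k[1]))
E
```

```text
wrist stencil_large p0.81 c(508.8,-108.8) size 106.9x62.5 long-axis yaw 10.7 px(207,143)
   rel units x -2.157 y 4.307 z 1.415 mm [-64.7 129.2  42.4]
wrist stencil_small p0.92 c(489.5,69.8) size 89.2x53.7 long-axis yaw -17.9 px(421,161)
   rel units x 3.817 y 4.307 z 0.967 mm [114.5 129.2  29. ]
tcp [ 0.5389 -0.0375  0.1612]
stencil_large 5668 z 0.0317 slope -0.001 0.001
stencil_small 4049 z 0.0315 slope 0.001 0.001
```

View pics/w31.png

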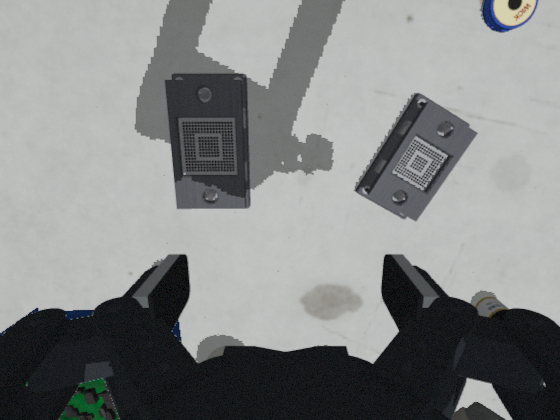

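Both stencils lie flat (top at about 31.6 mm, slope about 0.001), with pins showing through at (205,94), (210,196), (446,128) and (400,196). One last check of the jars.

```bash
python3 - <<'E'
from look import *
im,d=save("scene","s_end"); cv2.imwrite("pics/s_endc.png",cv2.resize(im[80:300,100:460],None,fx=2,fy=2))
for n in("jar_dark","jar_white"): rect("scene",n,.038)
E
```

```text
scene jar_dark p0.63 c(608.7,192.2) size 60.8x26.8 long-axis yaw 12.4 px(216,171)
scene jar_white p0.67 c(635.8,-139.2) size 63.2x28.9 long-axis yaw 1.6 px(352,175)
```

View pics/s_endc.png

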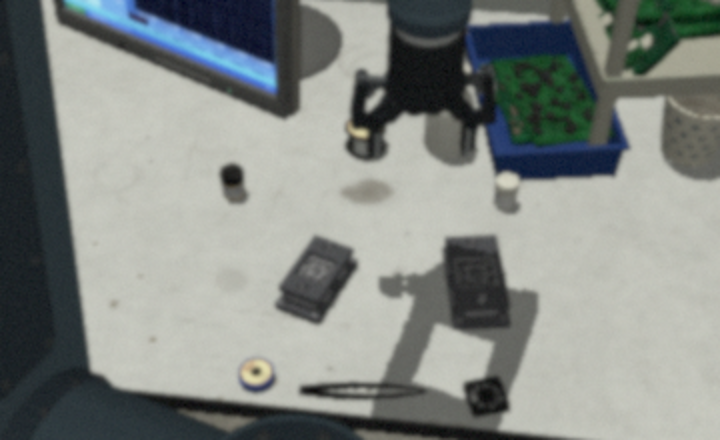

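Both jars are standing, at (232,180) and (507,190), both jigs are assembled, and the gripper is clear in the air. Handing in.

```bash
python3 -c "
from bench import ctrl
print(ctrl.hand_in(), ctrl.get_obs()['time_s'])"
```

```text
the job is handed in; nothing more can be done
the job is handed in; nothing more can be done
```

Both jigs are loaded: each chip went down in its own pocket and its stencil over it on the two pins, all released. I handed the job in at about 39 s of robot time; the hand-in gave no verdict.

**Chips:** Before the stencils went on, the large chip measured within about 0.6 mm of its jig's centre. The small one was about 1–1.5 mm off along the jig's length. Once covered, neither chip could be measured again.

**Stencils:** Both lie flat, with tops at about 31.6 mm (32 mm expected) and slopes of about 0.001. All four pins show through the holes. They measured within about 2 mm and 0.5° of the jigs, inside the 5 mm and 0.12 rad limits.

**Jars and arm:** Both jars were still upright where they started, and the open gripper was clear of everything at the end. The highest wrist force I read was about 5 N.

**Disagreements:**
- Repeated wrist-camera fixes of the same object differed by 1–3 mm with viewing distance, so I re-measured close up before gripping.
- One picture, taken before the arm had settled, gave an offset of about 7 mm, and I disregarded it.

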